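# Set the feeder to its third click and feed the blank home

### The arm

A 6-joint arm with a two-finger parallel gripper is mounted at the origin on a cart in front of the work surface, level with it; the furniture and walls round the work are solid. World frame = base frame: x ahead of the robot, y to its left, z up, the work surface at z = 0. Lengths are in m, angles in rad, forces in N, time in s.
With the tool pointing down it reaches from about 0.375 to 0.9 m from the base axis. Payload 3.1 kg.
Tool frame: the origin (TCP) lies at the very end of the fingers, on their centre line; the grasp point (between the pads) lies 19 mm behind it; x points along the fingers, z is the direction in which the jaws open and shut, and the axes are right-handed (so a half turn about x gives the same grasp; the last joint's range is limited). The gripper opens to 87 mm and grips with 3 to 60 N. Pads are 19 mm wide; open, the fingers measure 117 mm over their backs; the gripper's body (75 mm by 190 mm) begins 51 mm behind the grasp point.
Start: joints at [0.949, 0.527, 1.433, -0, 1.181, -0.178], TCP at [0.268, 0.564, 0.223] pointing down, gripper open.
Joint ranges: [-3.08, 3.08], [-0.75, 2.2], [0.22, 2.44], [-1.43, 4.57], [0, 2.65], [-2.85, 2.85]. Speed limits (rad/s): [2.79, 2.79, 3.14, 3.14, 3.14, 3.14].

### API

Orientations are given as a unit quaternion [x, y, z, w].
In Python, from rig import get_obs, vision, hand_in gives the robot as it stands. The module is installed in compiled form; this text tells all that it offers.
- The arm moves only by the tool step_arm, never from a script. Its arguments are lists of equal length, an entry for each row: "slide": the shift along the world's x, y, z scaled (see below), a list of three; "turn": the turn, a rotation vector about the world's x, y, z scaled (see below), a list of three. In form: {"slide": [[dx, dy, dz], ...], "turn": [[wx, wy, wz], ...]}. A call has 1 to 12 rows; each row is the pose to reach, as a shift and turn from the pose commanded when the call began, turning the shorter way round; what a row does not reach only later rows make up. The controller multiplies each number of a shift by 0.1 m and each number of a turn by 2 pi rad. A row lasts 1/10 s, in which the tool goes at most 50 mm and 8.59 degrees, less where a joint would pass 70% of its speed; a pose out of reach is approached as far as the arm can. A call with a number of a shift or a turn outside -1 to 1 is refused whole. A call with a gripper value outside its range is refused whole. "jaw" is the opening, from 0 (shut) to 1 (fully open), set as the call begins (left out, the last holds). The fingers move at their own pace and stop on an object; "newtons" is the grip in N (left out, the last holds). Time passes only in rows, so rows that repeat a pose let the fingers close. It gives the time, the measured TCP pose, the force and the opening at its end, in the units of the state.
- get_obs(): the state, without advancing time (a new reading comes with each control period).
- vision.camera(name): name is "scene" or "top" or "wrist"; returns a dict with "image" (420x560x3 uint8, red, green, blue), "depth" (420x560 float32, m along the optical axis (not along the pixel's ray), 0 where there is no reading), "mtx" (3x3 intrinsics, pixels), "T" (4x4, takes a point from camera to world coordinates). Camera axes: x right, y down, z forward; pixel columns grow to the right and rows downward; lengths in m; the calibration is good to about 2 mm. A picture is of the moment at which its call begins.
- hand_in(): hands the job in, once; it reports no verdict.
Trained networks look in a picture, given as the dict that the camera call returned (one of the last four; its "shot" number tells which), for a name from the list of things; names that differ only in an ending like _2 or _b are one class to them, and where a whole thing is asked for, a point or a joint stands for the part that bears it (a point fixed in the world has none). Each returns a list of dicts, best first, with "p" (0 to 1); they miss things now and then, are a little off and sometimes report something else, mostly with a low value. They report only what shows in the picture. A call takes as long as a camera call. They do not tell look-alikes from the thing itself.
- vision.silhouettes(picture, thing): "mask" (420x560 bool, what is visible of it) and "centre" ([column, row] in pixels, amid what is visible of it).
- vision.spot_point(picture, thing): "centre" ([column, row] in pixels: a listed point, or the origin of a listed thing).
The state is a dict: "time": time; "q": joint angles; "joint_velocities": joint speeds; "joint_torque": joint torques, N m; "position": TCP position; "tool_rot": TCP orientation; "ft_force": force on the tool from outside, world axes, zero at the start; "moment": the same for the moment, N m; "grip_width": finger opening in m.
Only numpy, scipy, OpenCV 4.12 (cv2) and the standard library are available. Lean on these libraries where they do the work, as an engineer would, in place of code of your own. Each camera call takes 0.05 s, during which the arm holds its last target.

### The job

Get the small feeder ready for a pass: turn the blank knob on the sloping control box anticlockwise to its end stop, then three clicks clockwise, and let go of it. After that, slide the maple blank along the trough, without lifting it out, under the wooden bridge and fully home against the steel end stop. Leave the sanding block, the tape roll and the glue bottle where they are.

Things in the scene. Friction and masses are not known exactly. Their poses are not given: they have to be found in the camera images.
- selector (a joint): The knob's angle in rad: 0 at the anticlockwise end stop, growing clockwise (seen facing the panel) to 2.4 at the other stop. Clicks are 0.4 rad (23 deg) apart: the stop is position 0, the first click 0.4, the second 0.8, the third 1.2. It starts at one of the first four clicks. A detent draws it to the nearest click if let go and resists turning with up to about 0.18 N m.
- selector_grip (a point): Grip point of the plain black ribbed round knob, without any mark, 56 mm across and 38 mm high, on the middle of the sloping panel. On the knob's axis, 26 mm out from the panel face, 17 mm below the knob's outer face. z points straight out of the panel along the knob's axis, 35 deg from vertical, leaning to the box's front (towards the robot); x and y turn with the knob.
- feed_box: Fixed grey control box, a wedge 150 mm wide, 160 mm deep, 26 mm high in front and 121 mm at the back. Origin on the table under its middle; x points to its back, y to its left, z up. Its panel slopes 35 deg, facing -x and up. It may stand left or right of the trough, turned up to 0.25 rad.
- infeed: Fixed trough. Origin on the table, x along it from open front to end stop. Grey bed x -130 to 120 mm, 110 wide, 12 thick. Fences 46 mm apart, 12 wide, tops at z 20, x -85 to 120. Wooden bridge x 45 to 85: opening 28 mm high over the bed, top at z 54, bolt heads to 58. Steel end stop: front face at x 105, top at z 34.
- blank_center (a point): Centre of the loose maple blank, a pale wooden block 85 mm long, 42 wide, 20 high, 0.05 kg, lying flat in the trough in front of the bridge, its length along the trough, centre 22 mm above the table. Home against the end stop, its centre is at x = 62.5 mm in the trough's frame and its rear 25 mm show in front of the bridge.
- blank: The same maple blank; origin at the centre of its underside, its own y along its length.
- sanding_center (a point): Centre of the loose cork sanding block, 60 x 106 x 33 mm, a bystander on the table between or behind the task's things.
- tape_center (a point): Centre of the loose roll of pale tape, 104 mm across and 25 mm high, a bystander lying in front, between the box and the trough.
- glue_center (a point): Centre of the loose standing wood glue bottle, 58 mm across and 166 mm high, a bystander at the back of the table.
There are look-alikes about, which are no part of the job. Leave any yellow look-alike of the blank alone.

How it is judged:
By the outcome, as a careful person would: the job done as asked, in the order asked, and still so for the second after the job is handed in, with the robot touching nothing.
It also fails if it takes over 58 s, if anything falls off the work surface, if the arm or the gripper's body presses on something with over 40 N, if the wrist force passes 120 N, or if a joint passes its speed limit or range.

## Working session

There is one attempt and no reset: what is moved stays moved. The work goes in short steps, Python scripts to look and compute and a tool call to move; the robot and the scene stay as the last step left them, time stands still between calls to the robot, and variables do not carry over. Pictures are saved under pics/ and viewed, and the job is handed in when it is done.

Besides the shell and the picture viewer there is one more tool, called as name(argument=value, ...) on one line, values as JSON. step_arm: Moves the arm, as the interface text tells. Its arguments: {"type":"object","properties":{"slide":{"type":"array"},"turn":{"type":"array"},"jaw":{"type":"number"},"newtons":{"type":"number"}},"required":["slide","turn"]}

```bash
mkdir -p pics
cat > h.py <<'E'
import numpy as np, cv2
from rig import get_obs, vision, hand_in
def save(p,n): cv2.imwrite('pics/'+n+'.png', cv2.cvtColor(p['image'],cv2.COLOR_RGB2BGR))
def w(p,uv,d=None):
    u,v=uv; 
    if d is None:
        a=p['depth'][max(0,int(v)-2):int(v)+3,max(0,int(u)-2):int(u)+3]; a=a[a>0]; d=np.median(a)
    K=p['mtx']; c=np.array([(u-K[0,2])/K[0,0]*d,(v-K[1,2])/K[1,1]*d,d,1]); return (p['T']@c)[:3]
def cloud(p):
    K=p['mtx'];v,u=np.mgrid[:420,:560];d=p['depth']
    c=np.stack([(u-K[0,2])/K[0,0]*d,(v-K[1,2])/K[1,1]*d,d],-1)
    return c@p['T'][:3,:3].T+p['T'][:3,3]
def proj(p,X):
    c=np.linalg.inv(p['T'])@np.append(X,1); q=p['mtx']@c[:3]; return q[:2]/q[2]
E
python3 - <<'E'
from h import *
np.set_printoptions(precision=4,suppress=True)
o=get_obs();print(o)
for c in ['top','scene']:
    p=vision.camera(c);save(p,c+'0')
    print(c,p['T'])
    for t in ['selector_grip','feed_box','infeed','blank_center','sanding_center','tape_center','glue_center']:
        for r in vision.spot_point(p,t)[:3]:
            print(t,round(r['p'],2),np.array(r['centre']),w(p,r['centre']))
E
```

```text
{'time': 0.0, 'q': array([ 0.9485,  0.5284,  1.4339, -0.    ,  1.1814, -0.1785]), 'joint_velocities': array([0.0006, 0.0006, 0.0019, 0.0004, 0.0004, 0.0009]), 'joint_torque': array([ -0.0001, -44.0047, -17.6594,   0.0633,   0.0585,  -0.0002]), 'position': array([0.2679, 0.5639, 0.2216]), 'tool_rot': array([-0.378 ,  0.5985,  0.3774,  0.5971]), 'ft_force': array([ 0.05  , -0.3143, -0.6302]), 'moment': array([-0.0122, -0.0142, -0.0465]), 'grip_width': 0.08707656812086804}
top [[-0.0142 -0.9962  0.086   0.5129]
 [-0.9999  0.0148  0.0067 -0.0092]
 [-0.0079 -0.0859 -0.9963  1.1003]
 [ 0.      0.      0.      1.    ]]
selector_grip 0.68 [191.3 205.2] [0.5958 0.1959 0.1215]
selector_grip 0.65 [339.2 199.6] [ 0.614  -0.1705  0.0128]
feed_box 0.77 [200.2 205.1] [0.596  0.1755 0.1177]
infeed 0.9 [340.  199.9] [ 0.6132 -0.1727  0.0119]
blank_center 0.93 [332.2 220. ] [ 0.5597 -0.1481  0.0331]
blank_center 0.78 [276.5 212.6] [ 0.5817 -0.0053  0.0208]
blank_center 0.77 [344.1 286.9] [ 0.3885 -0.1756  0.021 ]
sanding_center 0.96 [275.4 166.9] [ 0.7    -0.0042  0.0324]
tape_center 0.93 [277.8 273. ] [ 0.4245 -0.0063  0.0014]
glue_center 0.75 [265.8 126.9] [0.7831 0.0172 0.1177]
glue_center 0.41 [340.  199.7] [ 0.6137 -0.1727  0.0119]
scene [[ 0.7891 -0.344   0.5089  0.1382]
 [-0.6143 -0.4427  0.6532 -0.6047]
 [ 0.0006 -0.828  -0.5607  0.5897]
 [ 0.      0.      0.      1.    ]]
selector_grip 0.96 [224.6 162.2] [0.5812 0.1795 0.1087]
feed_box 0.7 [237.  195.6] [0.5762 0.1296 0.0515]
feed_box 0.7 [323.2 219. ] [ 0.6821 -0.0272  0.0324]
infeed 0.67 [349.2 283.1] [ 0.6059 -0.1834  0.014 ]
blank_center 0.87 [318.  281.8] [ 0.5516 -0.1611  0.0316]
blank_center 0.76 [275.3 238.3] [ 0.5758 -0.006   0.0201]
blank_center 0.59 [237.6 341.7] [ 0.3768 -0.1767  0.0195]
sanding_center 0.56 [321.9 219.5] [ 0.6794 -0.0263  0.0318]
tape_center 0.74 [218.3 273.4] [ 0.4443 -0.005  -0.0004]
glue_center 0.68 [348.2 176.9] [ 0.7687 -0.0045  0.0902]
```

View pics/top0.png

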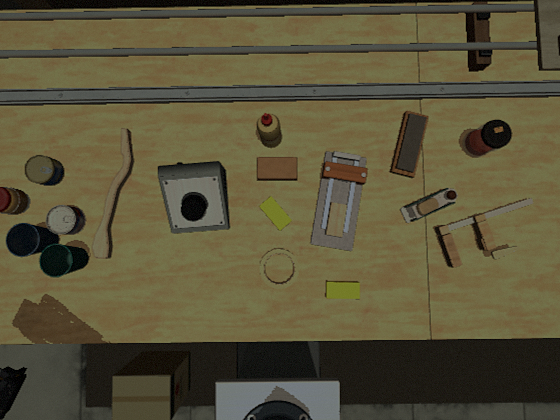

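View pics/scene0.png

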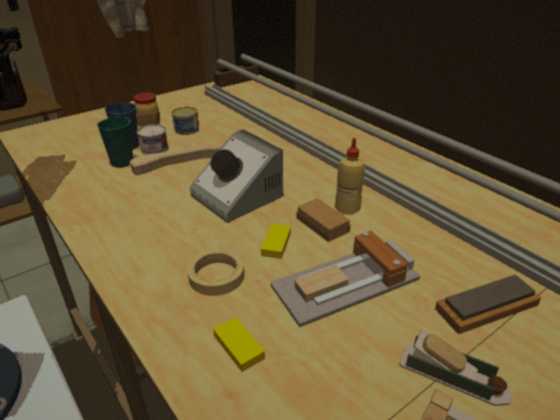

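The top view shows the knob at about (193,206), the trough running from (333,245) to (348,155), and the maple blank at (332,220). The yellow look-alikes are at (276,213) and (343,290). Next I'll fit the geometry.

Run:
```python
from h import *
np.set_printoptions(precision=4,suppress=True)
for c in ['top','scene']:
    p=vision.camera(c);X=cloud(p)
    print('==',c, 'table z', np.median(X[(abs(X[...,0]-.5)<.03)&(abs(X[...,1]-.08)<.02)&(p['depth']>0)][:,2]))
    for t in ['selector','feed_box','infeed','blank']:
        for r in vision.silhouettes(p,t)[:2]:
            m=r['mask']&(p['depth']>0);P=X[m]
            print(t,round(r['p'],2),m.sum(),np.array(r['centre']),P.min(0),P.max(0),np.median(P,0))
    # box panel plane
    box=(X[...,0]>.5)&(X[...,0]<.72)&(X[...,1]>.07)&(X[...,1]<.3)&(X[...,2]>.03)
    P=X[box]
    best=None;rng=np.random.default_rng(0)
    for i in range(800):
        a=P[rng.choice(len(P),3,replace=False)];n=np.cross(a[1]-a[0],a[2]-a[0]);
        if np.linalg.norm(n)<1e-6: continue
        n/=np.linalg.norm(n); n*=np.sign(n[2])
        if abs(np.degrees(np.arccos(n[2]))-35)>6: continue
        k=abs((P-a[0])@n)<.002
        if best is None or k.sum()>best.sum(): best=k
    Q=P[best];m=Q.mean(0);n=np.linalg.svd(Q-m,full_matrices=False)[2][2];n*=np.sign(n[2])
    print('panel',best.sum(),n,np.degrees(np.arccos(n[2])),'yaw',np.arctan2(-n[1],-n[0]),'off',n@m)
    h=(P-m)@n
    k=(h>.033)&(h<.044); F=P[k];print('knobface',k.sum(),np.median(h[k]))
    # in-plane coordinates center via minEnclosingCircle
    ax=np.cross([0,0,1],n);ax/=np.linalg.norm(ax);ay=np.cross(n,ax)
    uv=np.c_[(F-m)@ax,(F-m)@ay].astype(np.float32)
    (cx,cy),rr=cv2.minEnclosingCircle(uv);print('r',rr,'mean',uv.mean(0),(cx,cy))
    print('axis pt on panel',m+cx*ax+cy*ay, 'grip',m+cx*ax+cy*ay+.026*n,'grip from mean',m+uv.mean(0)@np.array([ax,ay])+.026*n)
    pl=np.c_[(Q-m)@ax,(Q-m)@ay].astype(np.float32); R=cv2.minAreaRect(pl);b=cv2.boxPoints(R);print('panel rect',R, 'centre',m+R[0][0]*ax+R[0][1]*ay)
    # trough
    tr=(X[...,0]>.4)&(X[...,0]<.8)&(X[...,1]<-.08)&(X[...,1]>-.27)
    for lo,hi,nm in [(.007,.016,'bed'),(.017,.024,'fence'),(.027,.036,'blank/stop'),(.047,.06,'bridge')]:
        k=tr&(X[...,2]>lo)&(X[...,2]<hi)
        P=X[k]; R=cv2.minAreaRect(P[:,:2].astype(np.float32));print(nm,k.sum(),np.median(P,0),R)
```

```text
== top table z 0.0006320634131482539
selector 0.92 534 [192.8 206.7] [0.5595 0.1665 0.0457] [0.6233 0.2336 0.1264] [0.5896 0.1936 0.1102]
feed_box 0.72 4300 [194.  197.9] [0.5325 0.1181 0.0018] [0.7128 0.277  0.1265] [0.6216 0.1903 0.0978]
infeed 0.84 3578 [341.8 195.4] [ 0.4817 -0.2462 -0.0034] [ 0.7467 -0.094   0.0627] [ 0.6286 -0.1711  0.0147]
blank 0.95 523 [274.5 213.6] [ 0.5388 -0.0427  0.0026] [0.6226 0.0377 0.0255] [ 0.5806 -0.0018  0.0207]
blank 0.74 559 [339.6 290.8] [ 0.3545 -0.214  -0.0014] [ 0.4026 -0.1302  0.0276] [ 0.3806 -0.1701  0.0207]
panel 2053 [-0.5659 -0.04    0.8235] 34.561315653742035 yaw 0.07061847204273096 off -0.28746307077693034
knobface 387 0.04139625763950872
r 0.02986297942698002 mean [-0.0014 -0.0084] (-0.0026939096860587597, -0.010772046633064747)
axis pt on panel [0.6055 0.1979 0.0766] grip [0.5908 0.1968 0.098 ] grip from mean [0.5929 0.1957 0.0994]
panel rect ((-0.0016938969492912292, -0.0069541335105896), (0.14920075237751007, 0.171526700258255), 0.08909974247217178) centre [0.6087 0.1971 0.0788]
bed 1948 [ 0.5967 -0.1653  0.0127] ((0.573851943016
[... 1565 characters left out ...]
273, 0.0013036131858825684), (0.15131878852844238, 0.16551081836223602), 0.7017531394958496) centre [0.6052 0.1979 0.0766]
bed 3160 [ 0.5711 -0.1809  0.0123] ((0.6106857657432556, -0.1687576025724411), (0.11285462975502014, 0.2507120370864868), 79.21605682373047)
fence 986 [ 0.6084 -0.1857  0.0202] ((0.5674948692321777, -0.16022726893424988), (0.1063946783542633, 0.340065598487854), 78.28129577636719)
blank/stop 1249 [ 0.5731 -0.1656  0.0324] ((0.6301844716072083, -0.16440311074256897), (0.10550425946712494, 0.22352853417396545), 66.27299499511719)
bridge 993 [ 0.6748 -0.1872  0.0541] ((0.6792387962341309, -0.18142320215702057), (0.11087387800216675, 0.041367899626493454), 79.22869873046875)
```

```bash
cat >> h.py <<'E'
from scipy.spatial.transform import Rotation as Ro
yaw=.06; t=np.radians(35)
n=np.array([-np.sin(t)*np.cos(yaw),-np.sin(t)*np.sin(yaw),np.cos(t)])
def plan(p,R,o=None):
    o=o or get_obs(); Rc=Ro.from_quat(o['tool_rot'])
    print('slide',(np.array(p)-o['position'])/.1,'turn',(Ro.from_matrix(R)*Rc.inv()).as_rotvec()/(2*np.pi), 'deg',np.degrees((Ro.from_matrix(R)*Rc.inv()).magnitude()))
def tool(x,z):
    x=x/np.linalg.norm(x);z=z-x*(x@z);z/=np.linalg.norm(z);return np.c_[x,np.cross(z,x),z]
E
python3 - <<'E'
from h import *
np.set_printoptions(precision=4,suppress=True)
print(Ro.from_quat(get_obs()['tool_rot']).as_matrix())
P=np.array([.6045,.197,.0745])
by=np.array([-np.sin(yaw),np.cos(yaw),0])
for s in (1,-1): plan(P+.15*n,tool(-n,s*by));
E
```

```text
[[ 0.     -0.9031  0.4294]
 [-0.      0.4294  0.9031]
 [-1.     -0.      0.    ]]
slide [ 2.5029 -3.7262 -0.2517] turn [-0.0187 -0.0964  0.0777] deg 45.07726355843372
slide [ 2.5029 -3.7262 -0.2517] turn [ 0.1287 -0.025  -0.4028] deg 152.49662469033387
```

step_arm(slide=[[0.3,-0.4,0.1],[0.6,-0.8,0.2],[0.7,-1,0.2],[0.7,-1,0.2],[0.7,-1,0.2],[0.7,-1,0.2],[0.7,-1,0.2]], turn=[[-0.0187,-0.0964,0.0777],[-0.0187,-0.0964,0.0777],[-0.0187,-0.0964,0.0777],[-0.0187,-0.0964,0.0777],[-0.0187,-0.0964,0.0777],[-0.0187,-0.0964,0.0777],[-0.0187,-0.0964,0.0777]])

```text
time: 2.0
position: [0.3368, 0.4638, 0.2418]
tool_rot: [0.637, -0.308, -0.346, -0.616]
ft_force: [0.9, -0.7, -0.0]
grip_width: 0.0871
```

step_arm(slide=[[0.3,-0.4,0],[0.6,-0.8,0],[0.7,-1,0]], turn=[[0,0,0],[0,0,0],[0,0,0]])

```text
time: 2.3
position: [0.4107, 0.3625, 0.2432]
tool_rot: [0.636, -0.308, -0.344, -0.618]
ft_force: [-0.1, 0.9, -0.1]
grip_width: 0.0873
```

step_arm(slide=[[0.3,-0.4,0],[0.6,-0.8,0],[0.7,-1,0],[0.7,-1,0]], turn=[[0,0,0],[0,0,0],[0,0,0],[0,0,0]])

```text
time: 2.7
position: [0.481, 0.2616, 0.2433]
tool_rot: [0.636, -0.309, -0.343, -0.619]
ft_force: [-0.3, -0.2, -1.0]
grip_width: 0.087
```

Run:
```python
from h import *
np.set_printoptions(precision=4,suppress=True)
o=get_obs();print(o['time'],o['q'],o['position'])
P=np.array([.6045,.197,.0745])
by=np.array([-np.sin(yaw),np.cos(yaw),0])
plan(P+.12*n,tool(-n,by))
p=vision.camera('wrist');save(p,'w0')
for r in vision.spot_point(p,'selector_grip')[:3]: print(r['p'],r['centre'],w(p,r['centre']))
print(proj(p,P+.043*n))
```

```text
2.7 [ 0.4055  0.282   2.0159 -0.6631  0.3267 -0.6409] [0.481  0.2616 0.2433]
slide [ 0.548  -0.6872 -0.7053] turn [-0.0002  0.0002  0.0011] deg 0.40560597208902394
[212.3363 197.1057]
```

step_arm(slide=[[0.2,-0.25,-0.2],[0.4,-0.5,-0.4],[0.55,-0.69,-0.6],[0.55,-0.69,-0.7],[0.55,-0.69,-0.7],[0.55,-0.69,-0.7]], turn=[[0,0,0],[0,0,0],[0,0,0],[0,0,0],[0,0,0],[0,0,0]])

```text
time: 3.4
position: [0.5331, 0.1968, 0.1719]
tool_rot: [0.637, -0.307, -0.346, -0.616]
ft_force: [-0.2, 0.4, -0.0]
grip_width: 0.0874
```

Run:
```python
from h import *
np.set_printoptions(precision=4,suppress=True)
o=get_obs();print(o['time'],o['q'],o['position'])
P=np.array([.6045,.197,.0745])
by=np.array([-np.sin(yaw),np.cos(yaw),0])
plan(P+.009*n,tool(-n,by))
p=vision.camera('wrist');save(p,'w1')
for r in vision.spot_point(p,'selector_grip')[:3]: print(r['p'],r['centre'],w(p,r['centre']))
print(proj(p,P+.043*n))
X=cloud(p);ok=p['depth']>0
h=(X-P)@n;k=ok&(h>.037)&(h<.05)&(np.linalg.norm(X-P,axis=-1)<.09)
F=X[k];print(k.sum(),np.median(h[k]))
bx=np.cross(by,n);uv=np.c_[(F-P)@by,(F-P)@bx].astype(np.float32)
print('mean',uv.mean(0),'circ',cv2.minEnclosingCircle(uv))
k=ok&(abs(h)<.006)&(np.linalg.norm(X-P,axis=-1)<.08)
Q=X[k];m=Q.mean(0);nn=np.linalg.svd(Q-m,full_matrices=False)[2][2];nn*=np.sign(nn[2]);print('panel',k.sum(),nn,n,np.median(h[k]),np.degrees(np.arccos(nn[2])),np.arctan2(-nn[1],-nn[0]))
```

```text
3.4 [ 0.1999  0.4397  2.0735 -1.2863  0.0818 -0.1729] [0.5331 0.1968 0.1719]
slide [ 0.6625 -0.0011 -0.9003] turn [ 0.     -0.0002 -0.0004] deg 0.16976774088154312
0.63 [272.5, 215.1] [0.5765 0.1942 0.1046]
[273.9129 222.7379]
3473 0.04046351074680512
mean [ 0.001  -0.0004] circ ((0.000892840267624706, 0.0008908851887099445), 0.027932453900575638)
panel 16993 [-0.5747 -0.0373  0.8175] [-0.5725 -0.0344  0.8192] -0.0010760802211907154 35.164124418130015 0.06480666473890996
```

View pics/w1.png

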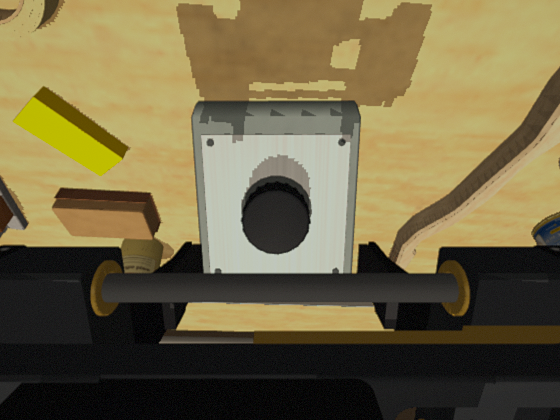

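The wrist view shows the knob at (277,215), within about 1 mm of my estimate. However, q5 is near its 0 limit and q4 is near -1.43. I'll fit the arm's kinematics before I go down.

```bash
cat > kin.py <<'E'
from h import *
from scipy.optimize import least_squares
def fk(q,k):
    h,L1,L2,L3,e=k
    Rz=lambda a:Ro.from_rotvec([0,0,a]);Ry=lambda a:Ro.from_rotvec([0,a,0])
    R=Rz(q[0]);p=np.array([0,0,h])
    R=R*Ry(q[1]);p=p+R.apply([0,0,L1])
    R=R*Ry(q[2]);p=p+R.apply([e,0,L2])
    R=R*Rz(q[3])*Ry(q[4]);
    R=R*Rz(q[5]);p=p+R.apply([0,0,L3])
    return p,R
E
python3 - <<'E'
from kin import *
np.set_printoptions(precision=4,suppress=True)
D=[([0.9485,0.5284,1.4339,0,1.1814,-0.1785],[0.2679,0.5639,0.2216],[-0.378,0.5985,0.3774,0.5971]),
([0.4055,0.282,2.0159,-0.6631,0.3267,-0.6409],[0.481,0.2616,0.2433],[0.636,-0.309,-0.343,-0.619]),
([0.1999,0.4397,2.0735,-1.2863,0.0818,-0.1729],[0.5331,0.1968,0.1719],[0.637,-0.307,-0.346,-0.616])]
for q,p,r in D:
    R=fk(q,[0,0,0,0,0])[1]; print('toolx',Ro.from_quat(r).as_matrix()[:,0],'fk z',R.as_matrix()[:,2]); 
    print('const',(R.inv()*Ro.from_quat(r)).as_matrix().ravel())
f=lambda k:np.concatenate([fk(q,k)[0]-p for q,p,r in D])
s=least_squares(f,[.3,.4,.4,.3,0]);print(s.x,s.fun)
E
```

```text
toolx [-0.0012 -0.0018 -1.    ] fk z [-0.0012 -0.0017 -1.    ]
const [ 0.0001 -0.     -1.     -0.      1.     -0.      1.      0.      0.0001]
toolx [ 0.5741  0.0316 -0.8182] fk z [ 0.5737  0.0313 -0.8185]
const [-0.0003  0.0007 -1.     -0.0005  1.      0.0007  1.      0.0005 -0.0003]
toolx [ 0.5717  0.0352 -0.8197] fk z [ 0.5716  0.0358 -0.8197]
const [ 0.0006  0.0003 -1.     -0.0001  1.      0.0003  1.      0.0001  0.0006]
[-0.3347  0.6999  0.2365  0.057  -0.1417] [ 0.0967 -0.0557  0.0319 -0.0204 -0.0761 -0.0038  0.0401 -0.0852 -0.0281]
```

```bash
cat > kin.py <<'E'
from h import *
from scipy.optimize import least_squares
C=Ro.from_matrix([[0,0,-1],[0,1,0],[1,0,0]])
Rz=lambda a:Ro.from_rotvec([0,0,a]);Ry=lambda a:Ro.from_rotvec([0,a,0])
def fk(q,k):
    h,L1,L2,L3,d,e=k
    R=Rz(q[0]);p=np.array([0,0,h])+R.apply([0,d,0])
    R=R*Ry(q[1]);p=p+R.apply([0,0,L1])
    R=R*Ry(q[2]);p=p+R.apply([0,0,L2])
    R=R*Rz(q[3])*Ry(q[4]);p=p+R.apply([0,e,0])
    R=R*Rz(q[5]);p=p+R.apply([0,0,L3])
    return p,R
lo=np.array([-3.08,-.75,.22,-1.43,0,-2.85]);hi=np.array([3.08,2.2,2.44,4.57,2.65,2.85])
def ik(p,Rt,k,q0):
    def f(q):
        P,R=fk(q,k);return np.r_[(P-p)*5,((Rt*(R*C).inv())).as_rotvec()]
    s=least_squares(f,np.clip(q0,lo+1e-3,hi-1e-3),bounds=(lo,hi));return s.x,s.cost
E
python3 - <<'E'
from kin import *
np.set_printoptions(precision=4,suppress=True)
D=[([0.9485,0.5284,1.4339,0,1.1814,-0.1785],[0.2679,0.5639,0.2216],[-0.378,0.5985,0.3774,0.5971]),
([0.4055,0.282,2.0159,-0.6631,0.3267,-0.6409],[0.481,0.2616,0.2433],[0.636,-0.309,-0.343,-0.619]),
([0.1999,0.4397,2.0735,-1.2863,0.0818,-0.1729],[0.5331,0.1968,0.1719],[0.637,-0.307,-0.346,-0.616])]
f=lambda k:np.concatenate([fk(q,np.r_[k,0])[0]-p for q,p,r in D])
s=least_squares(f,[.3,.4,.4,.3,.1]);print(s.x,s.fun)
f=lambda k:np.concatenate([fk(q,k)[0]-p for q,p,r in D])
s=least_squares(f,[.3,.4,.4,.3,.1,0]);print(s.x,s.fun)
k=s.x; np.save('k.npy',k)
P=np.array([.6045,.198,.0745]);by=np.array([-np.sin(yaw),np.cos(yaw),0])
for d in (.12,.06,.009):
  for q0 in ([.2,.44,2.07,-1.29,.08,-.17],[.2,.44,2.07,1.5,.3,-1.7],[.2,.44,2.07,3.1,.3,2.5],[.2,.44,2.07,3.1,.3,-2.5]):
    for ang in (0,np.pi/2,-np.pi/2,np.pi):
      Rt=Ro.from_rotvec(n*ang)*Ro.from_matrix(tool(-n,by))
      q,c=ik(P+d*n,Rt,k,q0); 
      if c<1e-6: print(d,ang,q,c)
E
```

```text
[0.0551 0.6114 0.3239 0.2259 0.1037] [ 0.0017 -0.0102  0.012  -0.0136  0.0033 -0.0012  0.0171  0.0024 -0.0108]
[0.0503 0.6249 0.3169 0.2356 0.0978 0.0098] [-0.0012 -0.0076  0.0119 -0.0138  0.0032 -0.0007  0.0175 -0.0015 -0.0111]
0.12 0 [ 0.201   0.4057  2.0916 -1.1312  0.0892 -0.3254] 1.1277240256583305e-22
0.12 1.5707963267948966 [ 0.201   0.4057  2.0916 -1.1312  0.0892 -1.8962] 2.70992203246973e-28
0.12 -1.5707963267948966 [ 0.201   0.4057  2.0916 -1.1312  0.0892  1.2454] 1.6938168510568626e-26
0.12 0 [ 0.201   0.4057  2.0916 -1.1312  0.0892 -0.3254] 1.072704460424802e-29
0.12 1.5707963267948966 [ 0.201   0.4057  2.0916 -1.1312  0.0892 -1.8962] 3.095308929965592e-20
0.12 -1.5707963267948966 [ 0.201   0.4057  2.0916 -1.1312  0.0892  1.2454] 1.261642825981892e-18
0.12 3.141592653589793 [ 0.201   0.4057  2.0916 -1.1312  0.0892  2.8162] 2.9866971774037364e-19
0.12 0 [ 0.201   0.4057  2.0916 -1.1312  0.0892 -0.3254] 7.689969723970506e-25
0.06 3.141592653589793 [ 0.2126  0.5187  2.0869  4.0424  0.1114 -2.3433] 9.287797156807445e-31
0.06 0 [0.2126 0.5187 2.0869 4.0424 0.1114 0.7983] 1.403
[... 251 characters left out ...]
0869  4.0424  0.1114 -0.7725] 8.46274292129666e-23
0.06 3.141592653589793 [ 0.2126  0.5187  2.0869  4.0424  0.1114 -2.3433] 2.7709281762945825e-25
0.009 3.141592653589793 [ 0.2085  0.612   2.0758  3.6544  0.1739 -1.9552] 4.5801096415221425e-21
0.009 0 [0.2085 0.612  2.0758 3.6544 0.1739 1.1864] 3.5831926615324523e-31
0.009 1.5707963267948966 [ 0.2085  0.612   2.0758  3.6544  0.1739 -0.3844] 4.656968482790021e-30
0.009 -1.5707963267948966 [0.2085 0.612  2.0758 3.6544 0.1739 2.7572] 4.740804243555013e-21
0.009 1.5707963267948966 [ 0.2085  0.612   2.0758  3.6544  0.1739 -0.3844] 5.445908627686726e-25
0.009 3.141592653589793 [ 0.2085  0.612   2.0758  3.6544  0.1739 -1.9552] 6.480889667264829e-23
```

```bash
python3 - <<'E'
s=open('kin.py').read()
s=s.replace("R.apply([0,0,L1])","R.apply([g,0,L1])").replace("R.apply([0,0,L2])","R.apply([0,0,L2])").replace("h,L1,L2,L3,d,e=k","h,L1,L2,L3,d,g=k").replace(";p=p+R.apply([0,e,0])","")
open('kin.py','w').write(s)
E
python3 - <<'E'
from kin import *
np.set_printoptions(precision=4,suppress=True)
D=[([0.9485,0.5284,1.4339,0,1.1814,-0.1785],[0.2679,0.5639,0.2216]),
([0.4055,0.282,2.0159,-0.6631,0.3267,-0.6409],[0.481,0.2616,0.2433]),
([0.1999,0.4397,2.0735,-1.2863,0.0818,-0.1729],[0.5331,0.1968,0.1719])]
f=lambda k:np.concatenate([fk(q,k)[0]-p for q,p in D])
for k0 in ([.3,.4,.4,.3,.1,0],[.1,.6,.3,.2,.1,.05],[.1,.6,.3,.2,.1,-.05]):
    s=least_squares(f,k0);print(s.x,s.fun)
# lateral check
for q,p in D:
    print(Rz(-q[0]).apply(p))
    print(Rz(-q[0]).apply(fk(q,[0,0,0,1,0,0])[0]))
E
```

```text
[0.1056 0.5214 0.2902 0.173  0.0988 0.0896] [ 0.0062 -0.0122  0.0054 -0.0092  0.0113  0.0037  0.0103  0.0003 -0.0092]
[0.1056 0.5214 0.2902 0.173  0.0988 0.0896] [ 0.0062 -0.0122  0.0054 -0.0092  0.0113  0.0037  0.0103  0.0003 -0.0092]
[0.1056 0.5214 0.2902 0.173  0.0988 0.0896] [ 0.0062 -0.0122  0.0054 -0.0092  0.0113  0.0037  0.0103  0.0003 -0.0092]
[0.6144 0.111  0.2216]
[-0.0021  0.     -1.    ]
[0.5452 0.0506 0.2433]
[ 0.5395 -0.1975 -0.8185]
[0.5616 0.087  0.1719]
[ 0.5673 -0.0784 -0.8197]
```

Run:
```python
from kin import *
np.set_printoptions(precision=4,suppress=True)
Q=[[0.5284,1.4339],[0.282,2.0159],[0.4397,2.0735]]
W=[[.6144+.306*.0021,.2216+.306],[.5452-.306*.5395,.2433+.306*.8185],[.5616-.306*.5673,.1719+.306*.8197]]
def m(k,q): 
    b,h,L1,L2,g=k;a=q[0];s=a+q[1]
    return np.array([b+L1*np.sin(a)+g*np.cos(s)+L2*np.sin(s),h+L1*np.cos(a)-g*np.sin(s)+L2*np.cos(s)])
for mask in ([1,1,1,1,0],[0,1,1,1,1],[0,1,1,1,0],[1,1,1,1,1]):
    f=lambda k:np.concatenate([m(k*np.array(mask),q)-w for q,w in zip(Q,W)])
    s=least_squares(f,[0,.2,.5,.3,0]);print(mask,s.x*mask,s.fun)
```

```text
[1, 1, 1, 1, 0] [-0.119   0.0772  0.7098  0.3907  0.    ] [-0.0151  0.0136 -0.0097  0.0056  0.0248 -0.0192]
[0, 1, 1, 1, 1] [0.     0.2754 0.5879 0.392  0.1147] [-0.     -0.0001  0.0001  0.     -0.0001  0.0001]
[0, 1, 1, 1, 0] [0.     0.1895 0.5434 0.3274 0.    ] [-0.0384  0.0063  0.0157  0.0001  0.0358 -0.0064]
[1, 1, 1, 1, 1] [-0.0008  0.2743  0.5889  0.3922  0.1143] [-0.     -0.      0.      0.0001 -0.     -0.    ]
```

```bash
sed -i 's/\[g,0,L1\]/[0,0,L1]/; s/\[0,0,L2\]/[g,0,L2]/' kin.py
cat >> kin.py <<'E'
k=np.array([.2754,.5879,.392,.306,.111,.1147])
E
python3 - <<'E'
from kin import *
np.set_printoptions(precision=3,suppress=True)
print(fk([0.4055,0.282,2.0159,-0.6631,0.3267,-0.6409],k)[0])
P=np.array([.6045,.198,.0745]);by=np.array([-np.sin(yaw),np.cos(yaw),0])
rng=np.random.default_rng(1)
for d in (.12,.06,.009):
  seen=[]
  for i in range(40):
    ang=[0,np.pi][i%2]
    q0=np.array([.2,.5,2.05,rng.uniform(-1.4,4.5),rng.uniform(0.05,.6),rng.uniform(-2.8,2.8)])
    Rt=Ro.from_rotvec(n*ang)*Ro.from_matrix(tool(-n,by))
    q,c=ik(P+d*n,Rt,k,q0)
    if c<1e-7 and not any(np.abs(q-s).max()<.02 for s in seen): seen.append(q);print(d,round(ang,2),q)
E
```

```text
[0.481 0.262 0.243]
0.12 0 [ 0.192  0.439  2.07  -1.25   0.08  -0.213]
0.06 0 [0.182 0.573 2.028 3.948 0.097 0.867]
0.06 3.14 [ 0.182  0.573  2.028  3.948  0.097 -2.275]
0.009 3.14 [ 0.174  0.679  1.979  3.628  0.14  -1.96 ]
0.009 0 [0.174 0.679 1.979 3.628 0.14  1.182]
```

```bash
cat > traj.py <<'E'
from kin import *
def rows(p0,R0,wps):
    S=[];T=[]
    for q in wps:
        p,R=fk(q,k);R=R*C
        S.append(np.round((p-p0)/.1,2).tolist());T.append(np.round((R*R0.inv()).as_rotvec()/(2*np.pi),3).tolist())
    print('S',S);print('T',T)
    return p,R
def interp(a,b,m): a,b=np.array(a),np.array(b);return [a+(b-a)*(i+1)/m for i in range(m)]
E
python3 - <<'E'
from traj import *
np.set_printoptions(precision=3,suppress=True)
o=get_obs();q=o['q'];p0=o['position'];R0=Ro.from_quat(o['tool_rot'])
a=[.19,.36,2.07,-.9,.3,-.4]; b=[.19,.36,2.07,3.6,.3,-.4]
W=interp(q,a,6)+interp(a,b,36)+interp(b,[.18,.5,2.05,3.8,.2,-.4],4)
W=[W[i:i+10] for i in range(0,len(W),10)]
for w_ in W:
    p0,R0=rows(p0,R0,w_);print(len(w_),p0, min(fk(x,k)[0][2] for x in w_), 'end q',w_[-1], R0.as_quat());print()
E
```

```text
S [[-0.01, -0.11, 0.05], [-0.03, -0.22, 0.1], [-0.07, -0.32, 0.14], [-0.12, -0.42, 0.18], [-0.18, -0.51, 0.21], [-0.26, -0.58, 0.23], [-0.33, -0.52, 0.18], [-0.41, -0.45, 0.13], [-0.47, -0.36, 0.09], [-0.53, -0.27, 0.05]]
T [[-0.002, -0.0, -0.007], [-0.003, 0.0, -0.014], [-0.005, 0.001, -0.02], [-0.006, 0.003, -0.027], [-0.007, 0.005, -0.033], [-0.007, 0.008, -0.039], [0.005, 0.012, -0.053], [0.018, 0.016, -0.068], [0.031, 0.021, -0.082], [0.044, 0.025, -0.097]]
10 [0.481 0.17  0.178] 0.17803436166604159 end q [ 0.19  0.36  2.07 -0.4   0.3  -0.4 ] [ 0.397 -0.48  -0.232 -0.747]

S [[-0.05, 0.1, -0.02], [-0.09, 0.2, -0.04], [-0.12, 0.31, -0.05], [-0.13, 0.42, -0.04], [-0.14, 0.54, -0.03], [-0.14, 0.65, -0.01], [-0.12, 0.76, 0.02], [-0.1, 0.86, 0.06], [-0.06, 0.96, 0.1], [-0.02, 1.05, 0.15]]
T [[0.013, 0.002, -0.015], [0.026, 0.005, -0.03], [0.038, 0.007, -0.045], [0.051, 0.01, -0.06], [0.064, 0.012, -0.075], [0.077, 0.015, -0.09], [0.089, 0.017, -0.105], [0.102, 0.02, -0.121], [0.115, 0.022, -0.136], [0.128, 0.025, -0.151]]
10 [0.479 0.274 0.193] 0.1734135434098385 end q [ 0.19  0.36  
[... 877 characters left out ...]
038, 0.007, -0.045], [0.051, 0.01, -0.06], [0.064, 0.012, -0.075], [0.077, 0.015, -0.09], [0.089, 0.017, -0.105], [0.102, 0.02, -0.121], [0.115, 0.022, -0.136], [0.128, 0.025, -0.151]]
10 [0.605 0.21  0.29 ] 0.2683849808330282 end q [ 0.19  0.36  2.07  3.35  0.3  -0.4 ] [-0.95  -0.089  0.269 -0.131]

S [[-0.0, -0.11, -0.02], [-0.01, -0.22, -0.05], [-0.03, -0.24, -0.32], [-0.06, -0.26, -0.58], [-0.11, -0.27, -0.85], [-0.16, -0.28, -1.1]]
T [[0.013, 0.002, -0.015], [0.026, 0.005, -0.03], [0.03, 0.014, -0.036], [0.034, 0.024, -0.042], [0.038, 0.033, -0.048], [0.042, 0.042, -0.054]]
6 [0.589 0.182 0.18 ] 0.1798664226718631 end q [ 0.18  0.5   2.05  3.8   0.2  -0.4 ] [-0.917  0.022  0.394  0.054]
```

step_arm(slide=[[-0.01,-0.11,0.05],[-0.03,-0.22,0.1],[-0.07,-0.32,0.14],[-0.12,-0.42,0.18],[-0.18,-0.51,0.21],[-0.26,-0.58,0.23],[-0.33,-0.52,0.18],[-0.41,-0.45,0.13],[-0.47,-0.36,0.09],[-0.53,-0.27,0.05],[-0.53,-0.27,0.05]], turn=[[-0.002,0,-0.007],[-0.003,0,-0.014],[-0.005,0.001,-0.02],[-0.006,0.003,-0.027],[-0.007,0.005,-0.033],[-0.007,0.008,-0.039],[0.005,0.012,-0.053],[0.018,0.016,-0.068],[0.031,0.021,-0.082],[0.044,0.025,-0.097],[0.044,0.025,-0.097]])

```text
time: 4.6
position: [0.48, 0.1695, 0.178]
tool_rot: [-0.397, 0.48, 0.232, 0.747]
ft_force: [-0.7, -0.8, -0.6]
grip_width: 0.087
```

```bash
python3 -c "
from h import *
o=get_obs();print(o['time'],o['q'].round(3),o['position'].round(3))"
```

```text
4.6 [ 0.19   0.359  2.071 -0.402  0.3   -0.397] [0.48  0.17  0.178]
```

Joints tracked as planned, so I'll continue.

step_arm(slide=[[-0.05,0.1,-0.02],[-0.09,0.2,-0.04],[-0.12,0.31,-0.05],[-0.13,0.42,-0.04],[-0.14,0.54,-0.03],[-0.14,0.65,-0.01],[-0.12,0.76,0.02],[-0.1,0.86,0.06],[-0.06,0.96,0.1],[-0.06,0.96,0.1]], turn=[[0.013,0.002,-0.015],[0.026,0.005,-0.03],[0.038,0.007,-0.045],[0.051,0.01,-0.06],[0.064,0.012,-0.075],[0.077,0.015,-0.09],[0.089,0.017,-0.105],[0.102,0.02,-0.121],[0.115,0.022,-0.136],[0.115,0.022,-0.136]])

```text
time: 5.6
position: [0.4745, 0.265, 0.1881]
tool_rot: [0.129, 0.536, 0.085, 0.83]
ft_force: [0.4, 0.2, -0.2]
grip_width: 0.0869
```

Run:
```python
from traj import *
np.set_printoptions(precision=3,suppress=True)
o=get_obs();q=o['q'];p0=o['position'];R0=Ro.from_quat(o['tool_rot']);print(q,o['time'])
b=[.19,.36,2.07,3.6,.3,-.4]
W=interp(q,b,22)+interp(b,[.18,.5,2.05,3.8,.2,-.4],4)
W=[W[:11],W[11:22],W[22:]]
for w_ in W:
    p0,R0=rows(p0,R0,w_);print(len(w_),p0, 'end q',w_[-1]);print()
```

```text
[ 0.189  0.36   2.07   0.725  0.301 -0.4  ] 5.6
S [[0.05, 0.09, 0.06], [0.1, 0.18, 0.12], [0.17, 0.25, 0.18], [0.24, 0.31, 0.26], [0.32, 0.36, 0.33], [0.4, 0.39, 0.41], [0.49, 0.4, 0.48], [0.58, 0.41, 0.56], [0.67, 0.39, 0.64], [0.76, 0.36, 0.71], [0.85, 0.32, 0.77]]
T [[0.013, 0.003, -0.016], [0.027, 0.005, -0.031], [0.04, 0.008, -0.047], [0.053, 0.01, -0.063], [0.067, 0.013, -0.079], [0.08, 0.015, -0.095], [0.093, 0.018, -0.11], [0.107, 0.02, -0.126], [0.12, 0.023, -0.142], [0.133, 0.026, -0.158], [0.147, 0.028, -0.173]]
11 [0.559 0.297 0.265] end q [ 0.19   0.36   2.07   2.163  0.3   -0.4  ]

S [[0.08, -0.06, 0.06], [0.16, -0.13, 0.12], [0.23, -0.21, 0.16], [0.29, -0.3, 0.2], [0.35, -0.4, 0.23], [0.39, -0.51, 0.25], [0.43, -0.62, 0.26], [0.45, -0.74, 0.26], [0.46, -0.86, 0.25], [0.46, -0.97, 0.23], [0.44, -1.09, 0.2]]
T [[0.013, 0.003, -0.016], [0.027, 0.005, -0.031], [0.04, 0.008, -0.047], [0.053, 0.01, -0.063], [0.067, 0.013, -0.079], [0.08, 0.015, -0.094], [0.093, 0.018, -0.11], [0.107, 0.021, -0.126], [0.12, 0.023, -0.142], [0.133, 0.026, -0.157], [0.147, 0.028, -0.173]]
11 [0.604 0.188 0.285] end q [ 0.19  0.36  2.07  3.6   0.3  -0.4 ]

S [[-0.02, -0.02, -0.27], [-0.05, -0.04, -0.54], [-0.09, -0.05, -0.8], [-0.15, -0.06, -1.06]]
T [[0.005, 0.009, -0.005], [0.01, 0.019, -0.011], [0.015, 0.028, -0.016], [0.02, 0.037, -0.022]]
4 [0.589 0.182 0.18 ] end q [ 0.18  0.5   2.05  3.8   0.2  -0.4 ]
```

step_arm(slide=[[0.05,0.09,0.06],[0.1,0.18,0.12],[0.17,0.25,0.18],[0.24,0.31,0.26],[0.32,0.36,0.33],[0.4,0.39,0.41],[0.49,0.4,0.48],[0.58,0.41,0.56],[0.67,0.39,0.64],[0.76,0.36,0.71],[0.85,0.32,0.77]], turn=[[0.013,0.003,-0.016],[0.027,0.005,-0.031],[0.04,0.008,-0.047],[0.053,0.01,-0.063],[0.067,0.013,-0.079],[0.08,0.015,-0.095],[0.093,0.018,-0.11],[0.107,0.02,-0.126],[0.12,0.023,-0.142],[0.133,0.026,-0.158],[0.147,0.028,-0.173]])

```text
time: 6.7
position: [0.5595, 0.2969, 0.2653]
tool_rot: [0.723, 0.371, -0.133, 0.568]
ft_force: [-0.3, 0.4, 0.4]
grip_width: 0.0871
```

step_arm(slide=[[0.08,-0.06,0.06],[0.16,-0.13,0.12],[0.23,-0.21,0.16],[0.29,-0.3,0.2],[0.35,-0.4,0.23],[0.39,-0.51,0.25],[0.43,-0.62,0.26],[0.45,-0.74,0.26],[0.46,-0.86,0.25],[0.46,-0.97,0.23],[0.46,-0.97,0.23]], turn=[[0.013,0.003,-0.016],[0.027,0.005,-0.031],[0.04,0.008,-0.047],[0.053,0.01,-0.063],[0.067,0.013,-0.079],[0.08,0.015,-0.094],[0.093,0.018,-0.11],[0.107,0.021,-0.126],[0.12,0.023,-0.142],[0.133,0.026,-0.157],[0.133,0.026,-0.157]])

```text
time: 7.8
position: [0.6052, 0.2, 0.2877]
tool_rot: [0.955, 0.059, -0.277, 0.083]
ft_force: [-0.8, 0.8, -0.2]
grip_width: 0.0868
```

Run:
```python
from traj import *
np.set_printoptions(precision=3,suppress=True)
o=get_obs();q=o['q'];p0=o['position'];R0=Ro.from_quat(o['tool_rot']);print(q,o['time'],p0)
P=np.array([.6045,.198,.0745]);by=np.array([-np.sin(yaw),np.cos(yaw),0])
for d in (.05,.055,.06,.07,.08,.1):
    q2,c=ik(P+d*n,Ro.from_rotvec(n*1.5)*Ro.from_matrix(tool(-n,by)),k,[.18,.58,2.02,3.9,.1,-.6]);print(d,q2,c)
    if d==.07: plan(P+d*n,(Ro.from_rotvec(n*1.5)*Ro.from_matrix(tool(-n,by))).as_matrix()); qq=q2
rows(p0,R0,interp(q,qq,10))
```

```text
[ 0.188  0.361  2.072  3.45   0.303 -0.386] 7.8 [0.605 0.2   0.288]
0.05 [ 0.18   0.594  2.02   3.855  0.105 -0.541] 2.1743036284829777e-22
0.055 [ 0.181  0.584  2.024  3.899  0.101 -0.585] 7.464908754999306e-31
0.06 [ 0.182  0.573  2.028  3.948  0.097 -0.633] 1.9304718365555675e-19
0.07 [ 0.183  0.551  2.037  4.065  0.089 -0.749] 1.3928536748082186e-19
slide [-0.407 -0.044 -1.559] turn [ 0.021  0.063 -0.028] deg 26.036352975046533
0.08 [ 0.185  0.529  2.045  4.211  0.082 -0.894] 1.3858836065851449e-21
0.1 [ 0.188  0.485  2.059  4.57   0.074 -1.252] 4.356015692844736e-07
S [[-0.02, -0.04, -0.17], [-0.05, -0.07, -0.34], [-0.08, -0.09, -0.5], [-0.12, -0.11, -0.66], [-0.16, -0.11, -0.82], [-0.2, -0.11, -0.98], [-0.25, -0.11, -1.13], [-0.3, -0.09, -1.28], [-0.35, -0.07, -1.42], [-0.41, -0.04, -1.56]]
T [[0.001, 0.007, -0.004], [0.003, 0.013, -0.007], [0.004, 0.02, -0.01], [0.006, 0.026, -0.013], [0.008, 0.033, -0.016], [0.01, 0.039, -0.019], [0.013, 0.045, -0.021], [0.015, 0.052, -0.023], [0.018, 0.058, -0.026], [0.021, 0.063, -0.028]]
```

step_arm(slide=[[-0.02,-0.04,-0.17],[-0.05,-0.07,-0.34],[-0.08,-0.09,-0.5],[-0.12,-0.11,-0.66],[-0.16,-0.11,-0.82],[-0.2,-0.11,-0.98],[-0.2,-0.11,-0.98]], turn=[[0.001,0.007,-0.004],[0.003,0.013,-0.007],[0.004,0.02,-0.01],[0.006,0.026,-0.013],[0.008,0.033,-0.016],[0.01,0.039,-0.019],[0.01,0.039,-0.019]])

```text
time: 8.5
position: [0.5848, 0.1886, 0.1877]
tool_rot: [0.918, 0.02, -0.396, 0.028]
ft_force: [-0.3, -0.4, 0.3]
grip_width: 0.0871
```

Run:
```python
from traj import *
np.set_printoptions(precision=3,suppress=True)
o=get_obs();q=o['q'];p0=o['position'];R0=Ro.from_quat(o['tool_rot']);print(q,o['time'],p0)
P=np.array([.6045,.198,.0745]);by=np.array([-np.sin(yaw),np.cos(yaw),0])
q2,c=ik(P+.065*n,Ro.from_rotvec(n*1.5)*Ro.from_matrix(tool(-n,by)),k,[.18,.58,2.02,3.9,.1,-.6])
rows(p0,R0,interp(q,q2,5))
```

```text
[ 0.187  0.479  2.049  3.842  0.176 -0.623] 8.5 [0.585 0.189 0.188]
S [[-0.03, 0.01, -0.12], [-0.07, 0.02, -0.25], [-0.1, 0.04, -0.37], [-0.14, 0.05, -0.48], [-0.18, 0.07, -0.6]]
T [[0.002, 0.005, -0.002], [0.004, 0.01, -0.004], [0.007, 0.014, -0.005], [0.009, 0.019, -0.007], [0.011, 0.023, -0.009]]
```

step_arm(slide=[[-0.03,0.01,-0.12],[-0.07,0.02,-0.25],[-0.1,0.04,-0.37],[-0.14,0.05,-0.48],[-0.18,0.07,-0.6],[-0.18,0.07,-0.6]], turn=[[0.002,0.005,-0.002],[0.004,0.01,-0.004],[0.007,0.014,-0.005],[0.009,0.019,-0.007],[0.011,0.023,-0.009],[0.011,0.023,-0.009]])

```text
time: 9.1
position: [0.5669, 0.1955, 0.1285]
tool_rot: [0.888, 0.009, -0.46, -0.017]
ft_force: [-0.6, 0.0, 0.0]
grip_width: 0.0868
```

Run:
```python
from traj import *
np.set_printoptions(precision=3,suppress=True)
o=get_obs();q=o['q'];p0=o['position'];R0=Ro.from_quat(o['tool_rot']);print(q,o['time'],p0)
P=np.array([.6045,.198,.0745]);by=np.array([-np.sin(yaw),np.cos(yaw),0])
Rt=Ro.from_rotvec(n*1.5)*Ro.from_matrix(tool(-n,by))
print('off-axis', p0-P-n*((p0-P)@n), 'd',(p0-P)@n); print(R0.as_matrix()[:,0],-n)
plan(P+.010*n,Rt.as_matrix())
p=vision.camera('wrist');save(p,'w2')
```

```text
[ 0.184  0.561  2.036  3.985  0.1   -0.669] 9.1 [0.567 0.195 0.129]
off-axis [ 0. -0.  0.] d 0.06588959027542401
[ 0.576  0.032 -0.817] [ 0.573  0.034 -0.819]
slide [ 0.319  0.022 -0.458] turn [0.    0.001 0.   ] deg 0.2940510412773114
```

View pics/w2.png

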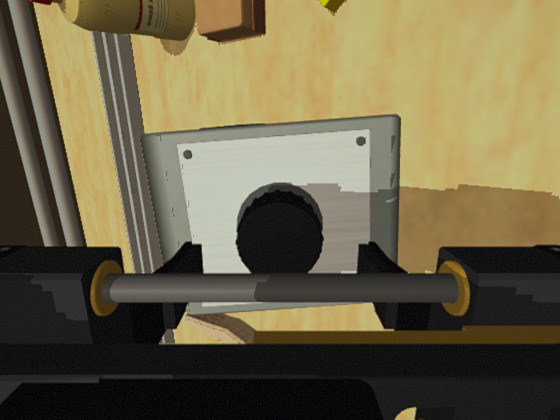

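The knob, at (280,237), is centred between the fingers. Going down along its axis.

step_arm(slide=[[0.08,0.01,-0.11],[0.16,0.01,-0.23],[0.24,0.02,-0.35],[0.32,0.02,-0.46],[0.32,0.02,-0.46],[0.32,0.02,-0.46]], turn=[[0,0,0],[0,0,0],[0,0,0],[0,0,0],[0,0,0],[0,0,0]])

```text
time: 9.75
position: [0.5992, 0.1974, 0.0838]
tool_rot: [0.888, 0.009, -0.459, -0.017]
ft_force: [-0.4, 0.1, -0.0]
grip_width: 0.0868
```

step_arm(slide=[[0,0,0],[0,0,0],[0,0,0],[0,0,0],[0,0,0],[0,0,0],[0,0,0],[0,0,0]], turn=[[0,0,0],[0,0,0],[0,0,0],[0,0,0],[0,0,0],[0,0,0],[0,0,0],[0,0,0]], jaw=0, newtons=25)

```text
time: 10.55
position: [0.5991, 0.1975, 0.0836]
tool_rot: [0.888, 0.009, -0.46, -0.017]
ft_force: [-1.8, 0.8, 2.5]
grip_width: 0.0555
```

Run:
```python
from traj import *
np.set_printoptions(precision=3,suppress=True)
o=get_obs();print(o)
print('Mn',o['moment']@n, 'turn unit',n/(2*np.pi))
```

```text
{'time': 10.55, 'q': array([ 0.176,  0.677,  1.982,  3.632,  0.148, -0.32 ]), 'joint_velocities': array([-0.   ,  0.001,  0.002, -0.001, -0.   ,  0.001]), 'joint_torque': array([ -0.47 , -38.038,  -7.123,  -0.151,   2.029,  -0.053]), 'position': array([0.599, 0.197, 0.084]), 'tool_rot': array([ 0.888,  0.009, -0.46 , -0.017]), 'ft_force': array([-1.831,  0.839,  2.467]), 'moment': array([0.081, 0.479, 0.034]), 'grip_width': 0.05550639446284104}
Mn -0.03531076830411024 turn unit [-0.091 -0.005  0.13 ]
```

Gripped (55.5 mm). I'll turn anticlockwise in 0.4 rad stages and watch the moment about the axis.

step_arm(slide=[[0,0,0],[0,0,0],[0,0,0],[0,0,0],[0,0,0],[0,0,0]], turn=[[-0.0091,-0.0005,0.013],[-0.0182,-0.0011,0.0261],[-0.0273,-0.0016,0.0391],[-0.0364,-0.0022,0.0522],[-0.0364,-0.0022,0.0522],[-0.0364,-0.0022,0.0522]])

```text
time: 11.15
position: [0.5991, 0.1975, 0.0836]
tool_rot: [0.874, 0.101, -0.448, 0.158]
ft_force: [-2.8, 0.3, 3.3]
grip_width: 0.0556
```

```bash
cat > m.py <<'E'
from traj import *
np.set_printoptions(precision=3,suppress=True)
o=get_obs();print(o['time'],o['q'],o['ft_force'],'Mn',o['moment']@n,'tau6',o['joint_torque'][5],o['grip_width'])
E
python3 m.py
```

```text
11.15 [ 0.174  0.677  1.983  3.601  0.148 -0.689] [-2.766  0.27   3.34 ] Mn -0.024555566155112344 tau6 -0.07330309599637985 0.05558708389282809
```

step_arm(slide=[[0,0,0],[0,0,0],[0,0,0],[0,0,0]], turn=[[-0.0091,-0.0005,0.013],[-0.0182,-0.0011,0.0261],[-0.0182,-0.0011,0.0261],[-0.0182,-0.0011,0.0261]])

```text
time: 11.55
position: [0.5991, 0.1975, 0.0836]
tool_rot: [0.854, 0.146, -0.436, 0.244]
ft_force: [-3.1, 0.6, 4.0]
grip_width: 0.0556
```

```bash
python3 m.py
```

```text
11.55 [ 0.173  0.677  1.984  3.587  0.147 -0.875] [-3.13   0.573  4.049] Mn -0.010839199610464815 tau6 -0.09837991325184703 0.055569928711282544
```

step_arm(slide=[[0,0,0],[0,0,0],[0,0,0],[0,0,0]], turn=[[-0.0091,-0.0005,0.013],[-0.0182,-0.0011,0.0261],[-0.0273,-0.0016,0.0391],[-0.0273,-0.0016,0.0391]])

```text
time: 11.95
position: [0.5991, 0.1975, 0.0836]
tool_rot: [0.808, 0.21, -0.409, 0.368]
ft_force: [-4.5, 1.1, 4.3]
grip_width: 0.0555
```

```bash
python3 m.py
```

```text
11.95 [ 0.171  0.676  1.983  3.574  0.144 -1.164] [-4.511  1.101  4.269] Mn -0.21685513930184316 tau6 -0.49216730520129204 0.05548409304795373
```

step_arm(slide=[[0,0,0],[0,0,0],[0,0,0]], turn=[[-0.0091,-0.0005,0.013],[-0.0182,-0.0011,0.0261],[-0.0182,-0.0011,0.0261]])

```text
time: 12.25
position: [0.5991, 0.1976, 0.0836]
tool_rot: [0.767, 0.251, -0.386, 0.447]
ft_force: [-3.7, 0.5, 4.6]
grip_width: 0.0556
```

```bash
python3 m.py
```

```text
12.25 [ 0.17   0.676  1.983  3.565  0.143 -1.356] [-3.66   0.481  4.57 ] Mn -0.005373537584483082 tau6 -0.21493392996490002 0.05560848137986385
```

step_arm(slide=[[0,0,0],[0,0,0]], turn=[[-0.0091,-0.0005,0.013],[-0.0091,-0.0005,0.013]])

```text
time: 12.45
position: [0.5991, 0.1975, 0.0835]
tool_rot: [0.744, 0.27, -0.374, 0.484]
ft_force: [-4.5, 1.6, 4.6]
grip_width: 0.0552
```

```bash
python3 m.py
```

```text
12.45 [ 0.17   0.676  1.983  3.566  0.141 -1.455] [-4.548  1.619  4.574] Mn 0.0802085050042448 tau6 -0.21240158937871456 0.055202268799828695
```

step_arm(slide=[[0,0,0],[0,0,0]], turn=[[-0.0091,-0.0005,0.013],[-0.0091,-0.0005,0.013]])

```text
time: 12.65
position: [0.599, 0.1975, 0.0836]
tool_rot: [0.719, 0.288, -0.36, 0.52]
ft_force: [-3.9, 2.2, 4.6]
grip_width: 0.0556
```

```bash
python3 m.py
```

```text
12.65 [ 0.17   0.675  1.982  3.567  0.139 -1.556] [-3.875  2.238  4.571] Mn -0.1290077986507206 tau6 -0.44579336419701576 0.055570073696962916
```

step_arm(slide=[[0,0,0],[0,0,0]], turn=[[-0.0091,-0.0005,0.013],[-0.0091,-0.0005,0.013]])

```text
time: 12.85
position: [0.599, 0.1975, 0.0836]
tool_rot: [0.692, 0.306, -0.346, 0.555]
ft_force: [-4.3, 0.6, 4.8]
grip_width: 0.0551
```

```bash
python3 m.py
```

```text
12.85 [ 0.17   0.675  1.982  3.569  0.138 -1.658] [-4.332  0.645  4.829] Mn -0.10385607999670707 tau6 -0.4296210128813982 0.05507882021272023
```

step_arm(slide=[[0,0,0],[0,0,0]], turn=[[-0.0091,-0.0005,0.013],[-0.0091,-0.0005,0.013]])

```text
time: 13.05
position: [0.599, 0.1975, 0.0835]
tool_rot: [0.663, 0.324, -0.33, 0.589]
ft_force: [-4.6, 0.0, 4.8]
grip_width: 0.0554
```

```bash
python3 m.py
```

```text
13.05 [ 0.169  0.675  1.981  3.572  0.136 -1.762] [-4.555  0.032  4.846] Mn -0.03258153700978628 tau6 -0.22888419684022665 0.05541156721774166
```

step_arm(slide=[[0,0,0],[0,0,0]], turn=[[-0.0091,-0.0005,0.013],[-0.0091,-0.0005,0.013]])

```text
time: 13.25
position: [0.599, 0.1976, 0.0835]
tool_rot: [0.633, 0.34, -0.314, 0.621]
ft_force: [-4.7, 0.7, 5.8]
grip_width: 0.0553
```

```bash
python3 m.py
```

```text
13.25 [ 0.169  0.675  1.981  3.577  0.135 -1.865] [-4.708  0.654  5.792] Mn 0.13900966030453943 tau6 -0.14815150760114193 0.05526870727249045
```

step_arm(slide=[[0,0,0],[0,0,0]], turn=[[-0.0091,-0.0005,0.013],[-0.0091,-0.0005,0.013]])

```text
time: 13.45
position: [0.6008, 0.1977, 0.0848]
tool_rot: [0.603, 0.353, -0.296, 0.651]
ft_force: [-2.1, 2.2, 7.9]
grip_width: 0.0554
```

```bash
python3 m.py
```

```text
13.45 [ 0.17   0.674  1.978  3.584  0.135 -1.969] [-2.058  2.234  7.917] Mn -0.2322331844353073 tau6 -0.4788813181221485 0.05539919641603088
```

step_arm(slide=[[0,0,0],[0,0,0]], turn=[[-0.0091,-0.0005,0.013],[-0.0091,-0.0005,0.013]])

```text
time: 13.65
position: [0.6028, 0.1983, 0.0861]
tool_rot: [0.57, 0.367, -0.277, 0.681]
ft_force: [-1.5, 5.2, 8.5]
grip_width: 0.0556
```

```bash
python3 m.py
```

```text
13.65 [ 0.17   0.673  1.975  3.59   0.134 -2.074] [-1.485  5.196  8.487] Mn -0.2965533639252701 tau6 -0.5721570923924446 0.05559984829685597
```

step_arm(slide=[[0,0,0],[0,0,0],[0,0,0]], turn=[[-0.0091,-0.0005,0.013],[-0.0091,-0.0005,0.013],[-0.0091,-0.0005,0.013]])

```text
time: 13.95
position: [0.6029, 0.1987, 0.0858]
tool_rot: [0.534, 0.381, -0.258, 0.709]
ft_force: [0.4, 7.1, 6.7]
grip_width: 0.0557
```

```bash
python3 m.py
python3 - <<'E'
from h import *
for c in ['scene','wrist']:
    p=vision.camera(c);save(p,c+'3')
    if c=='scene': cv2.imwrite('pics/scene3c.png',cv2.resize(cv2.cvtColor(p['image'][60:260,120:340],cv2.COLOR_RGB2BGR),None,fx=3,fy=3,interpolation=cv2.INTER_CUBIC))
E
```

```text
13.95 [ 0.171  0.673  1.974  3.595  0.133 -2.181] [0.4   7.065 6.67 ] Mn -0.031029952896755978 tau6 -0.039885303704068065 0.05570150649415883
```

View pics/scene3c.png

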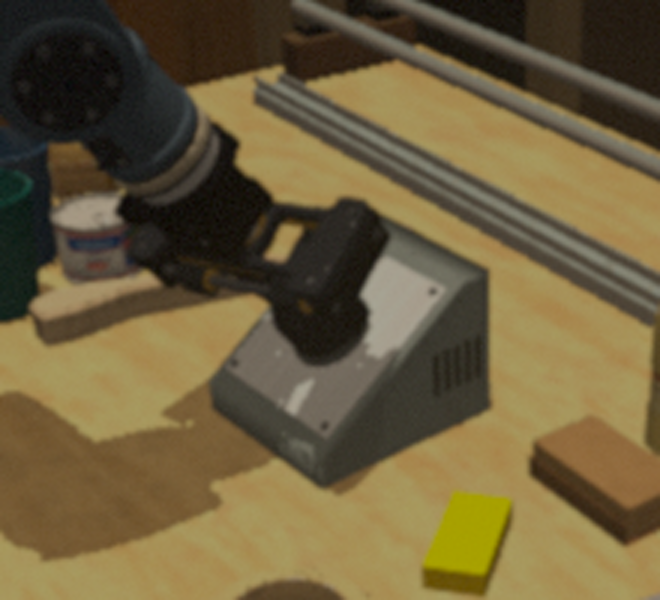

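View pics/wrist3.png

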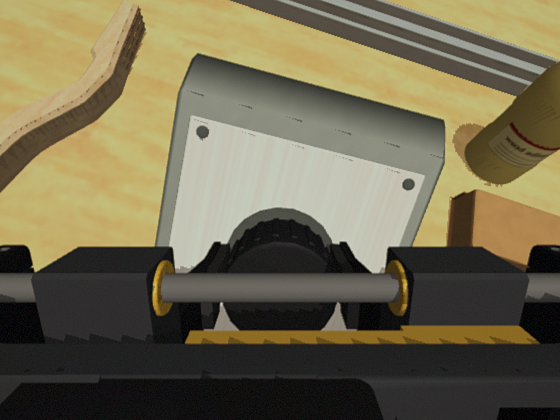

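Something gives way from about 1.7 rad on, which suggests the stop at 1.6. To test that, I'll release, back the tool off, regrip harder and push anticlockwise again.

step_arm(slide=[[0,0,0],[0,0,0],[0,0,0],[0,0,0],[0,0,0]], turn=[[0,0,0],[0,0,0],[0,0,0],[0,0,0],[0,0,0]], jaw=1)

```text
time: 14.55
position: [0.5991, 0.1971, 0.0831]
tool_rot: [0.532, 0.384, -0.26, 0.709]
ft_force: [0.7, 0.4, 0.1]
grip_width: 0.0841
```

step_arm(slide=[[0,0,0],[0,0,0],[0,0,0],[0,0,0],[0,0,0]], turn=[[0.0091,0.0005,-0.013],[0.0182,0.0011,-0.0261],[0.0273,0.0016,-0.0391],[0.0364,0.0022,-0.0522],[0.0364,0.0022,-0.0522]])

```text
time: 15.05
position: [0.5992, 0.1973, 0.0834]
tool_rot: [0.662, 0.324, -0.33, 0.589]
ft_force: [-0.1, 0.3, -0.1]
grip_width: 0.0867
```

```bash
python3 m.py
python3 - <<'E'
from h import *
o=get_obs();print(o['position'],Ro.from_quat(o['tool_rot']).as_matrix()[:,0],-n)
E
```

```text
15.05 [ 0.169  0.675  1.98   3.583  0.134 -1.775] [-0.142  0.339 -0.103] Mn 0.050977266995687213 tau6 0.38922811858356 0.0866885022346699
[0.59920882 0.19725831 0.08335808] [ 0.57176364  0.03963671 -0.81946035] [ 0.57254431  0.03439394 -0.81915204]
```

step_arm(slide=[[0,0,0],[0,0,0],[0,0,0],[0,0,0],[0,0,0],[0,0,0],[0,0,0],[0,0,0]], turn=[[0,0,0],[0,0,0],[0,0,0],[0,0,0],[0,0,0],[0,0,0],[0,0,0],[0,0,0]], jaw=0, newtons=45)

```text
time: 15.85
position: [0.5993, 0.1974, 0.0835]
tool_rot: [0.662, 0.324, -0.33, 0.59]
ft_force: [1.0, 0.4, -0.4]
grip_width: 0.0555
```

```bash
python3 m.py
```

```text
15.85 [ 0.169  0.675  1.98   3.583  0.134 -1.775] [ 1.033  0.391 -0.397] Mn -0.00036350251473187873 tau6 0.016234929207712412 0.05545417459564964
```

step_arm(slide=[[0,0,0],[0,0,0]], turn=[[-0.0091,-0.0005,0.013],[-0.0091,-0.0005,0.013]])

```text
time: 16.05
position: [0.6014, 0.1975, 0.0849]
tool_rot: [0.633, 0.338, -0.313, 0.622]
ft_force: [2.9, 1.3, 1.7]
grip_width: 0.0553
```

```bash
python3 m.py
```

```text
16.05 [ 0.169  0.674  1.977  3.59   0.135 -1.879] [2.86  1.281 1.733] Mn -0.37724094911328365 tau6 -0.6816664896905422 0.055280828868911204
```

step_arm(slide=[[0,0,0],[0,0,0]], turn=[[-0.0091,-0.0005,0.013],[-0.0091,-0.0005,0.013]])

```text
time: 16.25
position: [0.6034, 0.1979, 0.0864]
tool_rot: [0.603, 0.352, -0.295, 0.652]
ft_force: [3.7, 5.0, 4.8]
grip_width: 0.0553
```

```bash
python3 m.py
```

```text
16.25 [ 0.17   0.673  1.974  3.598  0.135 -1.983] [3.669 4.974 4.802] Mn -1.0501736373289867 tau6 -1.3163373246788979 0.05529418839782187
```

1.05 N m over only 0.2 rad means the end stop is confirmed. I'll release to unwind, regrip, and turn 1.2 rad clockwise.

step_arm(slide=[[0,0,0],[0,0,0],[0,0,0],[0,0,0],[0,0,0],[0,0,0]], turn=[[0,0,0],[0,0,0],[0,0,0],[0,0,0],[0,0,0],[0,0,0]], jaw=1)

```text
time: 16.85
position: [0.599, 0.1974, 0.0833]
tool_rot: [0.6, 0.356, -0.297, 0.652]
ft_force: [-0.2, -0.2, 0.2]
grip_width: 0.0861
```

step_arm(slide=[[0,0,0],[0,0,0],[0,0,0],[0,0,0],[0,0,0],[0,0,0],[0,0,0],[0,0,0]], turn=[[0,0,0],[0,0,0],[0,0,0],[0,0,0],[0,0,0],[0,0,0],[0,0,0],[0,0,0]], jaw=0)

```text
time: 17.65
position: [0.5993, 0.1975, 0.0836]
tool_rot: [0.6, 0.356, -0.297, 0.652]
ft_force: [-0.7, -0.5, 0.6]
grip_width: 0.0551
```

```bash
python3 m.py;python3 -c "
from h import *
print(get_obs()['position'],(-n*1.2/(2*np.pi)).round(4))"
```

```text
17.65 [ 0.17   0.674  1.979  3.595  0.131 -1.986] [-0.668 -0.537  0.589] Mn 0.05703168222308136 tau6 0.015805737348273396 0.05508816210549834
[0.59933895 0.19746693 0.08360507] [ 0.1093  0.0066 -0.1564]
```

step_arm(slide=[[0,0,0],[0,0,0],[0,0,0],[0,0,0],[0,0,0],[0,0,0],[0,0,0],[0,0,0]], turn=[[0.0091,0.0005,-0.013],[0.0182,0.0011,-0.0261],[0.0273,0.0016,-0.0391],[0.0364,0.0022,-0.0522],[0.0456,0.0027,-0.0652],[0.0547,0.0033,-0.0782],[0.0547,0.0033,-0.0782],[0.0547,0.0033,-0.0782]])

```text
time: 18.45
position: [0.5993, 0.1974, 0.0836]
tool_rot: [0.766, 0.252, -0.387, 0.447]
ft_force: [-0.5, -1.0, 0.1]
grip_width: 0.0553
```

```bash
python3 m.py
```

```text
18.45 [ 0.169  0.675  1.981  3.575  0.137 -1.368] [-0.538 -0.977  0.09 ] Mn 0.10642762010624068 tau6 0.1236689742654562 0.0553019805189201
```

step_arm(slide=[[0,0,0],[0,0,0],[0,0,0],[0,0,0],[0,0,0],[0,0,0],[0,0,0],[0,0,0]], turn=[[0.0091,0.0005,-0.013],[0.0182,0.0011,-0.0261],[0.0273,0.0016,-0.0391],[0.0364,0.0022,-0.0522],[0.0456,0.0027,-0.0652],[0.0547,0.0033,-0.0782],[0.0547,0.0033,-0.0782],[0.0547,0.0033,-0.0782]])

```text
time: 19.25
position: [0.5992, 0.1973, 0.0835]
tool_rot: [0.864, 0.125, -0.443, 0.201]
ft_force: [0.6, -2.0, 0.1]
grip_width: 0.0553
```

```bash
python3 m.py
```

```text
19.25 [ 0.171  0.676  1.983  3.576  0.142 -0.769] [ 0.564 -1.99   0.12 ] Mn -0.09000214173713064 tau6 -0.0383817998226732 0.05531686393406287
```

Turned 1.2 rad with the pads centred, at a grip that had held 1.05 N m. Now I'll release and retract.

step_arm(slide=[[0,0,0],[0,0,0],[0,0,0],[0,0,0],[0,0,0],[0,0,0]], turn=[[0,0,0],[0,0,0],[0,0,0],[0,0,0],[0,0,0],[0,0,0]], jaw=1)

```text
time: 19.85
position: [0.5993, 0.1975, 0.0835]
tool_rot: [0.865, 0.125, -0.443, 0.2]
ft_force: [0.2, -0.4, -0.4]
grip_width: 0.0857
```

step_arm(slide=[[-0.08,-0.01,0.11],[-0.16,-0.01,0.23],[-0.24,-0.02,0.35],[-0.32,-0.02,0.46],[-0.32,-0.02,0.46]], turn=[[0,0,0],[0,0,0],[0,0,0],[0,0,0],[0,0,0]])

```text
time: 20.35
position: [0.5667, 0.1956, 0.1307]
tool_rot: [0.865, 0.125, -0.443, 0.2]
ft_force: [0.4, -0.4, -0.5]
grip_width: 0.0872
```

```bash
python3 m.py
python3 - <<'E'
from traj import *
np.set_printoptions(precision=3,suppress=True)
o=get_obs();print(o['position'])
# trough geometry refine from a fresh top cloud around the blank and bridge
a=-.188;O=np.array([.6158,-.1698]);u=np.array([np.cos(a),np.sin(a)]);v=np.array([-u[1],u[0]])
for c in ['top','scene']:
    p=vision.camera(c);save(p,c+'4');X=cloud(p)
    xy=X[...,:2]-O;U=xy@u;V=xy@v;ok=p['depth']>0
    k=ok&(abs(U+.05)<.1)&(abs(V)<.04)&(X[...,2]>.027)&(X[...,2]<.04)
    print(c,'blank u',np.percentile(U[k],[1,50,99]),'v',np.percentile(V[k],[1,50,99]),'z',np.median(X[k][:,2]))
    k=ok&(abs(U-.065)<.04)&(abs(V)<.07)&(X[...,2]>.046);print('bridge u',np.percentile(U[k],[1,50,99]),'v',np.percentile(V[k],[1,50,99]))
    k=ok&(abs(U)<.14)&(abs(V)<.07)&(X[...,2]>.007)&(X[...,2]<.016);print('bed u',np.percentile(U[k],[.5,99.5]),'v',np.percentile(V[k],[.5,99.5]))
# push pose candidates
down=np.array([0,0,-1.]);
for s in (1,-1):
  z=s*np.array([v[0],v[1],0])
  Rt=Ro.from_matrix(tool(down,z))
  for U_,zz in [(-.13,.12),(-.13,.018),(.012,.018)]:
    pos=np.r_[O+U_*u,zz]
    for q0 in ([-.4,.5,1.6,0,1,0],[-.4,.5,1.6,3.1,1,0],[-.4,.5,1.6,0,1,2],[-.4,.5,1.6,0,1,-2]):
      q,c=ik(pos,Rt,k_ if False else globals()['k'] if False else np.array([.2754,.5879,.392,.306,.111,.1147]),q0)
      if c<1e-6: print(s,U_,zz,pos,q)
E
```

```text
20.35 [ 0.18   0.556  2.037  3.926  0.091 -1.11 ] [ 0.395 -0.416 -0.539] Mn -0.018900988094008066 tau6 -0.4931573197245598 0.08724189940638359
[0.567 0.196 0.131]
top blank u [-0.097 -0.056 -0.013] v [-0.021  0.     0.021] z 0.032886514960833724
bridge u [0.046 0.065 0.086] v [-0.053  0.     0.054]
bed u [-0.128  0.119] v [-0.055  0.055]
scene blank u [-0.099 -0.058  0.047] v [-0.022 -0.002  0.038] z 0.03229359828373457
bridge u [0.045 0.061 0.084] v [-0.054 -0.006  0.053]
bed u [-0.13   0.116] v [-0.055  0.055]
1 -0.13 0.12 [ 0.488 -0.146  0.12 ] [-0.509  0.531  1.816 -0.     0.795 -1.892]
1 -0.13 0.12 [ 0.488 -0.146  0.12 ] [-0.509  0.531  1.816 -0.     0.795 -1.892]
1 -0.13 0.018 [ 0.488 -0.146  0.018] [-0.509  0.72   1.866  0.     0.556 -1.892]
1 -0.13 0.018 [ 0.488 -0.146  0.018] [-0.509  0.72   1.866 -0.     0.556 -1.892]
1 0.012 0.018 [ 0.628 -0.172  0.018] [-0.439  0.824  1.494 -0.     0.823 -1.822]
1 0.012 0.018 [ 0.628 -0.172  0.018] [-0.439  0.824  1.494  0.     0.823 -1.822]
-1 -0.13 0.12 [ 0.488 -0.146  0.12 ] [-0.509  0.531  1.816  0.     0.795  1.249]
-1 -0.13 0.12 [ 0.488 -0.146  0.12 ] [-0.509  0.531  1.816  0.     0.795  1.249]
-1 -0.13 0.12 [ 0.488 -0.146  0.12 ] [-0.509  0.531  1.816 -0.     0.795  1.249]
-1 -0.13 0.018 [ 0.488 -0.146  0.018] [-0.509  0.72   1.866  0.     0.556  1.249]
-1 -0.13 0.018 [ 0.488 -0.146  0.018] [-0.509  0.72   1.866 -0.     0.556  1.249]
-1 -0.13 0.018 [ 0.488 -0.146  0.018] [-0.509  0.72   1.866 -0.     0.556  1.249]
-1 0.012 0.018 [ 0.628 -0.172  0.018] [-0.439  0.824  1.494  0.     0.823  1.32 ]
-1 0.012 0.018 [ 0.628 -0.172  0.018] [-0.439  0.824  1.494 -0.     0.823  1.32 ]
-1 0.012 0.018 [ 0.628 -0.172  0.018] [-0.439  0.824  1.494  0.     0.823  1.32 ]
```

View pics/top4.png

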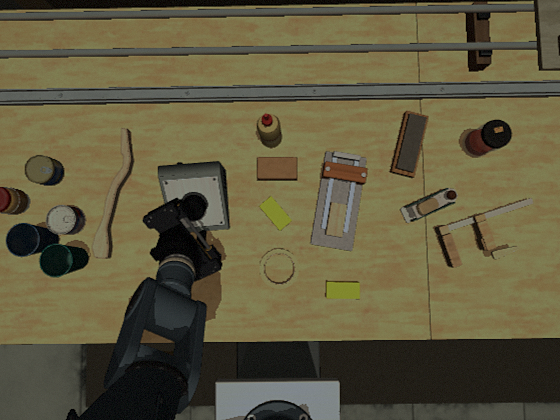

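Run:
```python
from traj import *
np.set_printoptions(precision=3,suppress=True)
o=get_obs();q=o['q'];p0=o['position'];R0=Ro.from_quat(o['tool_rot'])
A=[.18,.40,2.05,3.75,.3,-1.0];B=[-.15,.36,1.98,1.7,.35,.2];Cq=[-.505,.45,1.82,0.0,.87,1.249]
W=interp(q,A,6)+interp(A,B,17)+interp(B,Cq,17)
pp,RR=p0,R0;mx=0
for x in W:
    p,R=fk(x,k);R=R*C;mx=max(mx,(R*RR.inv()).magnitude());pp,RR=p,R
print('max rot',np.degrees(mx))
for i in (0,7,13,19,25,31,36):
    j={0:7,7:13,13:19,19:25,25:31,31:36,36:40}[i]; w_=W[i:j]
    p0,R0=rows(p0,R0,w_);print(len(w_),p0,min(fk(x,k)[0][2] for x in w_),'end q',w_[-1]);print()
```

```text
max rot 4.673543507925332
S [[0.09, -0.05, 0.21], [0.18, -0.1, 0.42], [0.26, -0.14, 0.64], [0.34, -0.17, 0.87], [0.4, -0.21, 1.1], [0.46, -0.24, 1.34], [0.54, -0.26, 1.42]]
T [[-0.002, -0.009, -0.0], [-0.005, -0.017, -0.001], [-0.007, -0.026, -0.001], [-0.009, -0.035, -0.002], [-0.01, -0.044, -0.002], [-0.012, -0.053, -0.002], [-0.014, -0.057, 0.003]]
7 [0.622 0.17  0.271] 0.15031532136912884 end q [ 0.161  0.398  2.046  3.629  0.303 -0.929]

S [[0.08, -0.02, 0.07], [0.15, -0.03, 0.13], [0.21, -0.04, 0.19], [0.26, -0.05, 0.23], [0.31, -0.06, 0.27], [0.34, -0.07, 0.3]]
T [[-0.003, -0.003, 0.005], [-0.006, -0.006, 0.011], [-0.008, -0.009, 0.016], [-0.011, -0.011, 0.022], [-0.014, -0.012, 0.027], [-0.017, -0.013, 0.033]]
6 [0.657 0.163 0.301] 0.27838345653762375 end q [ 0.044  0.384  2.021  2.906  0.321 -0.506]

S [[0.03, -0.01, 0.02], [0.05, -0.03, 0.03], [0.06, -0.05, 0.03], [0.06, -0.08, 0.02], [0.06, -0.12, -0.0], [0.04, -0.16, -0.03]]
T [[-0.003, -0.001, 0.006], [-0.006, -0.001, 0.011], [-0.01, -0.0, 0.017], [-0.013, 0.001, 0.022], [-0.017, 0.002, 0.027], [-0.021, 0.004, 0.032]]
6 
[... 772 characters left out ...]
9] 0.21895055131165786 end q [-0.317  0.402  1.905  0.9    0.595  0.694]

S [[-0.11, -0.15, -0.1], [-0.23, -0.31, -0.19], [-0.37, -0.49, -0.29], [-0.51, -0.69, -0.37], [-0.66, -0.91, -0.44]]
T [[-0.003, 0.008, 0.002], [-0.007, 0.017, 0.003], [-0.012, 0.026, 0.004], [-0.017, 0.036, 0.004], [-0.022, 0.045, 0.003]]
5 [ 0.543 -0.033  0.174] 0.17446855871142491 end q [-0.421  0.429  1.858  0.4    0.748  1.002]

S [[-0.16, -0.24, -0.06], [-0.32, -0.49, -0.11], [-0.49, -0.75, -0.14], [-0.67, -1.03, -0.16]]
T [[-0.006, 0.01, -0.001], [-0.013, 0.02, -0.003], [-0.021, 0.029, -0.005], [-0.029, 0.039, -0.008]]
4 [ 0.476 -0.136  0.159] 0.15869252637369818 end q [-0.505  0.45   1.82   0.     0.87   1.249]
```

step_arm(slide=[[0.09,-0.05,0.21],[0.18,-0.1,0.42],[0.26,-0.14,0.64],[0.34,-0.17,0.87]], turn=[[-0.002,-0.009,0],[-0.005,-0.017,-0.001],[-0.007,-0.026,-0.001],[-0.009,-0.035,-0.002]])

```text
time: 20.85
position: [0.602, 0.1782, 0.2165]
tool_rot: [0.903, 0.084, -0.35, 0.235]
ft_force: [0.5, -0.6, -0.4]
grip_width: 0.0868
```

step_arm(slide=[[0.06,-0.04,0.23],[0.12,-0.07,0.47],[0.2,-0.09,0.55],[0.2,-0.09,0.55]], turn=[[-0.001,-0.009,0],[-0.003,-0.018,0],[-0.005,-0.022,0.005],[-0.005,-0.022,0.005]])

```text
time: 21.25
position: [0.6224, 0.1691, 0.272]
tool_rot: [0.92, 0.076, -0.284, 0.259]
ft_force: [-0.2, -1.3, 0.0]
grip_width: 0.0869
```

step_arm(slide=[[0.08,-0.02,0.07],[0.15,-0.03,0.13],[0.21,-0.04,0.19],[0.26,-0.05,0.23],[0.31,-0.06,0.27],[0.34,-0.07,0.3]], turn=[[-0.003,-0.003,0.005],[-0.006,-0.006,0.011],[-0.008,-0.009,0.016],[-0.011,-0.011,0.022],[-0.014,-0.012,0.027],[-0.017,-0.013,0.033]])

```text
time: 21.85
position: [0.6556, 0.1624, 0.3004]
tool_rot: [0.902, 0.146, -0.223, 0.339]
ft_force: [0.1, 0.7, 0.0]
grip_width: 0.0871
```

```bash
python3 m.py; python3 -c "
from h import *
print(get_obs()['position'])"
```

```text
21.85 [ 0.043  0.382  2.02   2.895  0.313 -0.493] [0.083 0.66  0.041] Mn 0.006119412688282591 tau6 -0.5954582802951336 0.08710790819677189
[0.65557936 0.16240873 0.3003548 ]
```

step_arm(slide=[[0.03,-0.01,0.02],[0.05,-0.03,0.03],[0.06,-0.05,0.03],[0.06,-0.08,0.02],[0.06,-0.12,0],[0.04,-0.16,-0.03],[0.04,-0.16,-0.03]], turn=[[-0.003,-0.001,0.006],[-0.006,-0.001,0.011],[-0.01,0,0.017],[-0.013,0.001,0.022],[-0.017,0.002,0.027],[-0.021,0.004,0.032],[-0.021,0.004,0.032]], jaw=0, newtons=20)

```text
time: 22.55
position: [0.6596, 0.1455, 0.2974]
tool_rot: [0.856, 0.224, -0.209, 0.416]
ft_force: [-0.3, -0.2, -0.4]
grip_width: 0.0389
```

step_arm(slide=[[-0.02,-0.05,-0.04],[-0.04,-0.12,-0.08],[-0.07,-0.19,-0.13],[-0.11,-0.27,-0.18],[-0.11,-0.31,-0.22],[-0.13,-0.35,-0.28]], turn=[[-0.004,0.002,0.005],[-0.009,0.005,0.009],[-0.013,0.008,0.013],[-0.018,0.011,0.017],[-0.019,0.014,0.022],[-0.02,0.017,0.027]])

```text
time: 23.15
position: [0.6464, 0.1119, 0.2702]
tool_rot: [0.794, 0.305, -0.231, 0.472]
ft_force: [0.8, -0.3, 0.4]
grip_width: 0.0011
```

step_arm(slide=[[-0.03,-0.05,-0.07],[-0.08,-0.12,-0.14],[-0.14,-0.2,-0.23],[-0.21,-0.29,-0.32],[-0.3,-0.4,-0.42],[-0.4,-0.53,-0.51]], turn=[[-0.001,0.004,0.005],[-0.003,0.009,0.009],[-0.004,0.015,0.013],[-0.006,0.022,0.016],[-0.009,0.029,0.019],[-0.011,0.037,0.022]])

```text
time: 23.75
position: [0.6057, 0.0592, 0.2186]
tool_rot: [0.722, 0.404, -0.299, 0.475]
ft_force: [1.2, 0.5, 0.7]
grip_width: 0.0001
```

```bash
python3 m.py
python3 - <<'E'
from traj import *
np.set_printoptions(precision=3,suppress=True)
o=get_obs();q=o['q'];p0=o['position'];R0=Ro.from_quat(o['tool_rot']);print(p0)
a=-.188;O=np.array([.6158,-.1698]);u=np.array([np.cos(a),np.sin(a)]);v=np.array([-u[1],u[0]])
Rt=Ro.from_matrix(tool(np.array([0,0,-1.]),-np.r_[v,0]))
E=ik(np.r_[O-.125*u,.15],Rt,k,[-.5,.5,1.8,0,.8,1.25])[0];print(E)
W=interp(q,E,10)
for w_ in (W[:5],W[5:]):
    p0,R0=rows(p0,R0,w_)
E
```

```text
23.75 [-0.318  0.4    1.909  0.898  0.597  0.7  ] [1.233 0.518 0.667] Mn 0.09392144891844592 tau6 -0.4179244302213192 5.0286586065319294e-05
[0.606 0.059 0.219]
[-0.506  0.486  1.78   0.     0.875  1.253]
S [[-0.08, -0.14, -0.09], [-0.16, -0.29, -0.19], [-0.26, -0.46, -0.28], [-0.36, -0.64, -0.37], [-0.48, -0.85, -0.45]]
T [[-0.003, 0.007, 0.002], [-0.006, 0.015, 0.003], [-0.01, 0.023, 0.004], [-0.015, 0.032, 0.004], [-0.019, 0.04, 0.004]]
S [[-0.12, -0.22, -0.07], [-0.24, -0.45, -0.13], [-0.38, -0.69, -0.18], [-0.51, -0.94, -0.22], [-0.65, -1.21, -0.24]]
T [[-0.005, 0.009, -0.001], [-0.011, 0.017, -0.002], [-0.017, 0.026, -0.004], [-0.024, 0.035, -0.006], [-0.032, 0.044, -0.008]]
```

step_arm(slide=[[-0.08,-0.14,-0.09],[-0.16,-0.29,-0.19],[-0.26,-0.46,-0.28],[-0.36,-0.64,-0.37],[-0.48,-0.85,-0.45]], turn=[[-0.003,0.007,0.002],[-0.006,0.015,0.003],[-0.01,0.023,0.004],[-0.015,0.032,0.004],[-0.019,0.04,0.004]])

```text
time: 24.25
position: [0.5582, -0.026, 0.1738]
tool_rot: [0.645, 0.451, -0.404, 0.467]
ft_force: [0.7, 0.1, -0.2]
grip_width: 0.0001
```

step_arm(slide=[[-0.12,-0.22,-0.07],[-0.24,-0.45,-0.13],[-0.38,-0.69,-0.18],[-0.51,-0.94,-0.22],[-0.51,-0.94,-0.22],[-0.51,-0.94,-0.22]], turn=[[-0.005,0.009,-0.001],[-0.011,0.017,-0.002],[-0.017,0.026,-0.004],[-0.024,0.035,-0.006],[-0.032,0.044,-0.008],[-0.032,0.044,-0.008]])

```text
time: 24.85
position: [0.5086, -0.1193, 0.1519]
tool_rot: [0.544, 0.452, -0.542, 0.453]
ft_force: [0.0, -0.1, 0.4]
grip_width: 0.0001
```

```bash
python3 m.py
python3 - <<'E'
from traj import *
np.set_printoptions(precision=3,suppress=True)
o=get_obs();print(o['position'])
a=-.188;O=np.array([.6158,-.1698]);u=np.array([np.cos(a),np.sin(a)]);v=np.array([-u[1],u[0]])
Rt=tool(np.array([0,0,-1.]),-np.r_[v,0])
for z in(.10,.018): plan(np.r_[O-.118*u,z],Rt)
E
```

```text
24.85 [-0.446  0.491  1.761  0.003  0.887  1.305] [ 0.008 -0.132  0.366] Mn -0.008583144896096684 tau6 0.41236309334635735 0.00014249648020766696
[ 0.509 -0.119  0.152]
slide [-0.087 -0.284 -0.519] turn [-0.     0.001 -0.001] deg 0.3905523916425123
slide [-0.087 -0.284 -1.339] turn [-0.     0.001 -0.001] deg 0.3905523916425123
```

step_arm(slide=[[-0.04,-0.14,-0.2],[-0.09,-0.28,-0.4],[-0.09,-0.28,-0.6],[-0.09,-0.28,-0.8],[-0.09,-0.28,-0.8]], turn=[[0,0.001,-0.001],[0,0.001,-0.001],[0,0.001,-0.001],[0,0.001,-0.001],[0,0.001,-0.001]])

```text
time: 25.35
position: [0.4963, -0.1468, 0.0701]
tool_rot: [-0.544, -0.453, 0.547, -0.448]
ft_force: [-0.5, -0.2, 0.3]
grip_width: 0.0005
```

```bash
python3 m.py
python3 - <<'E'
from traj import *
np.set_printoptions(precision=3,suppress=True)
o=get_obs();print(o['position'])
a=-.188;O=np.array([.6158,-.1698]);u=np.array([np.cos(a),np.sin(a)]);v=np.array([-u[1],u[0]])
Rt=tool(np.array([0,0,-1.]),-np.r_[v,0])
plan(np.r_[O-.118*u,.018],Rt)
print('uv',(o['position'][:2]-O)@u,(o['position'][:2]-O)@v,u)
p=vision.camera('wrist');save(p,'w5')
p=vision.camera('scene');save(p,'s5')
E
```

```text
25.35 [-0.503  0.629  1.82  -0.001  0.702  1.258] [-0.517 -0.185  0.251] Mn 0.04252373121194547 tau6 -0.004797496658284217 0.0005372776798724926
[ 0.496 -0.147  0.07 ]
slide [ 0.035 -0.01  -0.521] turn [-0.001 -0.001  0.   ] deg 0.525251827658098
uv -0.12165630151189427 0.0002808056820942748 [ 0.982 -0.187]
```

View pics/w5.png

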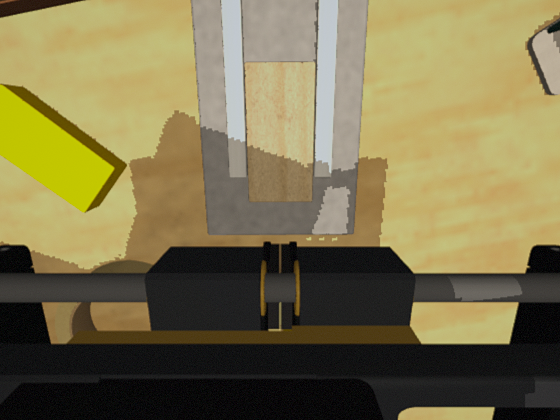

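View pics/s5.png

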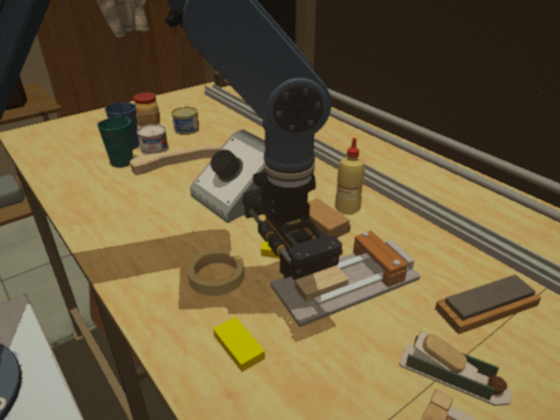

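The fingers (column 280) line up with the blank (columns 247–313, rear edge at row 200). Lowering behind it.

step_arm(slide=[[0.03,-0.01,-0.2],[0.03,-0.01,-0.4],[0.03,-0.01,-0.51],[0.03,-0.01,-0.51],[0.03,-0.01,-0.51]], turn=[[-0.001,-0.001,0],[-0.001,-0.001,0],[-0.001,-0.001,0],[-0.001,-0.001,0],[-0.001,-0.001,0]])

```text
time: 25.95
position: [0.5018, -0.1496, 0.0222]
tool_rot: [-0.544, -0.447, 0.546, -0.453]
ft_force: [0.2, 0.9, -0.2]
grip_width: 0.0007
```

```bash
python3 m.py
python3 - <<'E'
from traj import *
np.set_printoptions(precision=4,suppress=True)
o=get_obs();print(o['position'])
a=-.188;O=np.array([.6158,-.1698]);u=np.array([np.cos(a),np.sin(a)]);v=np.array([-u[1],u[0]])
print('uv',(o['position'][:2]-O)@u,(o['position'][:2]-O)@v)
E
```

```text
25.95 [-0.5    0.719  1.834 -0.01   0.582  1.268] [ 0.215  0.899 -0.172] Mn 0.017791576951545127 tau6 -0.0028648707666434348 0.0006706645359997245
[ 0.5018 -0.1496  0.0222]
uv -0.11577435177831379 -0.0014841763973377834
```

step_arm(slide=[[0.05,0,-0.03],[0.15,-0.01,-0.03],[0.25,-0.03,-0.03],[0.35,-0.05,-0.03],[0.45,-0.07,-0.03],[0.55,-0.09,-0.03],[0.65,-0.11,-0.03],[0.75,-0.13,-0.03],[0.85,-0.15,-0.03],[0.95,-0.17,-0.03],[0.95,-0.17,-0.03]], turn=[[0,0,0],[0,0,0],[0,0,0],[0,0,0],[0,0,0],[0,0,0],[0,0,0],[0,0,0],[0,0,0],[0,0,0],[0,0,0]])

```text
time: 27.05
position: [0.5986, -0.1674, 0.0187]
tool_rot: [-0.545, -0.447, 0.546, -0.454]
ft_force: [-1.1, 1.2, -0.4]
grip_width: 0.0004
```

```bash
cat > t.py <<'E'
from traj import *
np.set_printoptions(precision=4,suppress=True)
o=get_obs();print(o['time'],o['position'],o['ft_force'])
a=-.188;O=np.array([.6158,-.1698]);u=np.array([np.cos(a),np.sin(a)]);v=np.array([-u[1],u[0]])
print('uv',(o['position'][:2]-O)@u,(o['position'][:2]-O)@v,'F along',o['ft_force'][:2]@u)
E
python3 t.py; python3 -c "
from h import *
p=vision.camera('scene');save(p,'s6')"
```

```text
27.05 [ 0.5986 -0.1674  0.0187] [-1.0559  1.1804 -0.4293]
uv -0.017353306182580557 -0.0008138546627067608 F along -1.2579227712299608
```

View pics/s6.png

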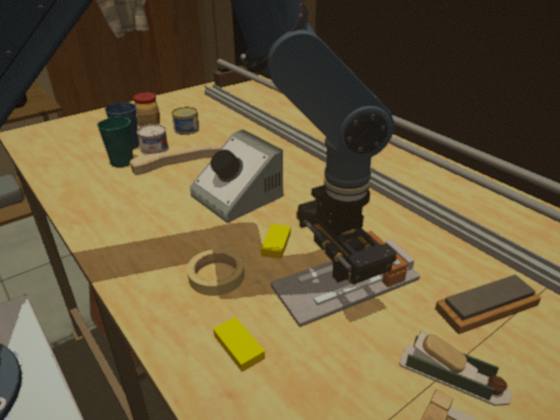

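step_arm(slide=[[0.05,-0.01,0],[0.1,-0.02,0],[0.15,-0.03,0],[0.2,-0.04,0],[0.24,-0.045,0],[0.26,-0.05,0],[0.26,-0.05,0]], turn=[[0,0,0],[0,0,0],[0,0,0],[0,0,0],[0,0,0],[0,0,0],[0,0,0]])

```text
time: 27.8
position: [0.6228, -0.1717, 0.0186]
tool_rot: [-0.544, -0.447, 0.546, -0.453]
ft_force: [-0.7, -0.3, -0.3]
grip_width: 0.0004
```

```bash
python3 t.py
```

```text
27.8 [ 0.6228 -0.1717  0.0186] [-0.7303 -0.2738 -0.298 ]
uv 0.007178711279831909 -0.0005281780898592863 F along -0.6662602666391204
```

step_arm(slide=[[0.01,0,0],[0.02,0,0],[0.03,-0.01,0],[0.03,-0.01,0]], turn=[[0,0,0],[0,0,0],[0,0,0],[0,0,0]])

```text
time: 28.2
position: [0.6255, -0.1727, 0.0186]
tool_rot: [-0.544, -0.447, 0.546, -0.453]
ft_force: [0.1, -0.4, -0.1]
grip_width: 0.0005
```

```bash
python3 t.py
```

```text
28.2 [ 0.6255 -0.1727  0.0186] [ 0.1364 -0.3883 -0.0684]
uv 0.01004026345791576 -0.0010529418778418113 F along 0.2065231945946911
```

Almost at the stop. I'll keep advancing in small steps until force appears.

step_arm(slide=[[0.01,0,0],[0.02,0,0],[0.02,0,0]], turn=[[0,0,0],[0,0,0],[0,0,0]])

```text
time: 28.5
position: [0.6259, -0.1724, 0.0185]
tool_rot: [-0.543, -0.449, 0.547, -0.452]
ft_force: [-5.1, -0.9, 2.6]
grip_width: 0.0003
```

```bash
python3 t.py
```

```text
28.5 [ 0.6259 -0.1724  0.0185] [-5.1123 -0.8838  2.5774]
uv 0.010427585292813906 -0.0006945109537144782 F along -4.857041410780234
```

step_arm(slide=[[0.01,0,0],[0.02,0,0],[0.02,0,0]], turn=[[0,0,0],[0,0,0],[0,0,0]])

```text
time: 28.8
position: [0.6259, -0.1723, 0.0183]
tool_rot: [-0.542, -0.45, 0.548, -0.451]
ft_force: [-8.6, -1.9, 4.5]
grip_width: 0.0009
```

```bash
python3 t.py
```

```text
28.8 [ 0.6259 -0.1723  0.0183] [-8.585  -1.8551  4.4919]
uv 0.010409128614499184 -0.0005162518740183765 F along -8.087072728232803
```

A firm stop at u = 10.4 mm, where 10.5 was expected. Backing off and then up.

step_arm(slide=[[-0.05,0.01,0],[-0.15,0.03,0],[-0.25,0.05,0],[-0.3,0.06,0.2],[-0.3,0.06,0.6],[-0.3,0.06,1],[-0.3,0.06,1]], turn=[[0,0,0],[0,0,0],[0,0,0],[0,0,0],[0,0,0],[0,0,0],[0,0,0]])

```text
time: 29.5
position: [0.6031, -0.168, 0.1244]
tool_rot: [0.546, 0.444, -0.544, 0.457]
ft_force: [2.0, -0.8, 0.2]
grip_width: 0.0005
```

step_arm(slide=[[-0.3,0,0.3],[-0.7,0,0.7],[-1,0,1],[-1,0,1]], turn=[[0,0,0],[0,0,0],[0,0,0],[0,0,0]])

```text
time: 29.9
position: [0.4971, -0.1663, 0.2218]
tool_rot: [-0.545, -0.446, 0.546, -0.454]
ft_force: [0.0, 0.6, -0.6]
grip_width: 0.0007
```

```bash
python3 t.py
python3 - <<'E'
from h import *
np.set_printoptions(precision=4,suppress=True)
a=-.188;O=np.array([.6158,-.1698]);u=np.array([np.cos(a),np.sin(a)]);v=np.array([-u[1],u[0]])
for c in ['top','scene']:
    p=vision.camera(c);save(p,c+'7');X=cloud(p)
    U=(X[...,:2]-O)@u;V=(X[...,:2]-O)@v
    k=(p['depth']>0)&(abs(U)<.043)&(abs(V)<.03)&(X[...,2]>.027)&(X[...,2]<.04)
    print(c,k.sum(),'u',np.percentile(U[k],[1,99]),'v',np.percentile(V[k],[1,99]),np.median(X[k][:,2]))
    for t in ['sanding_center','tape_center','glue_center','blank_center']:
        for r in vision.spot_point(p,t)[:3]: print(t,round(r['p'],2),np.array(r['centre']))
E
```

```text
29.9 [ 0.4971 -0.1663  0.2218] [ 0.04    0.6067 -0.613 ]
uv -0.11725816367649397 -0.018765297913760623 F along -0.07408664469987274
top 142 u [0.0212 0.0428] v [-0.0221  0.019 ] 0.032757789645588176
sanding_center 0.97 [279.1 167.1]
tape_center 0.6 [280.1 267.9]
glue_center 0.83 [267.5 129.5]
blank_center 0.88 [272.7 215.3]
blank_center 0.54 [341.8 174.4]
blank_center 0.47 [344.5 288. ]
scene 239 u [0.0195 0.0426] v [-0.0224  0.02  ] 0.03209048371517487
sanding_center 0.94 [320.4 218.2]
tape_center 0.87 [217.2 271.1]
glue_center 0.94 [351.1 176.4]
blank_center 0.82 [275.2 238.3]
blank_center 0.74 [377.3 262.5]
blank_center 0.58 [235.8 341.9]
```

View pics/scene7.png

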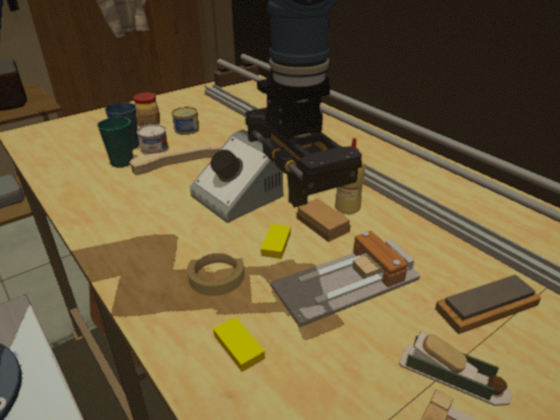

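View pics/top7.png

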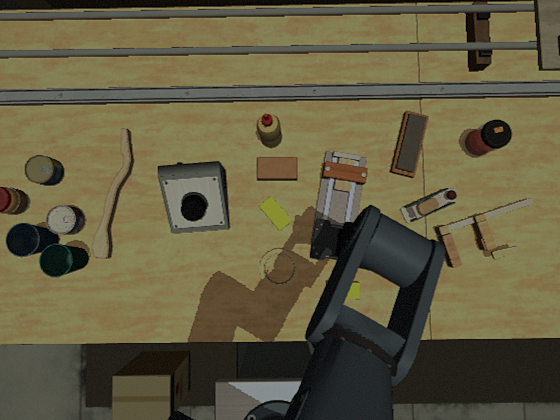

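The blank sits under the bridge with its rear edge at u ≈ 20 mm, which is home. The bystanders at (277,168), (278,267) and (267,129) are where they were. Handing in.

```bash
python3 -c "
from h import *
print(hand_in(), get_obs()['time'])"
```

```text
the job is handed in; nothing more can be done
the job is handed in; nothing more can be done
```

The knob is set to its third click and the maple blank is home against the end stop. I handed the job in at about 30 s of the 58 s.

- **Knob:** I turned it anticlockwise until it stopped. A second, firmer push met 1.05 N m within 0.2 rad, which confirmed the end stop. I then regripped, turned it 1.2 rad (three clicks) clockwise, let go and backed away. The knob has no mark, so I could not see its final position. I rely on the 1.2 rad measured at the wrist, at a grip that had held 1.05 N m without slipping (the clicks resist with about 0.18 N m).
- **Slips:** On the first anticlockwise turn, at a lighter grip, the pads slipped at the stop and the gripper was pushed about 4 mm off centre. Some of the moment readings along the way were noisy.
- **Blank:** I pushed it along the trough with closed fingers, without lifting it. It met a firm stop with about 8 N when the fingers were at 10.4 mm in the trough's frame, where 10.5 mm was expected. The last pictures put its rear edge at about 20–21 mm (20 mm is home).
- **Other things:** In the final pictures the sanding block, tape roll, glue bottle and yellow look-alikes looked unmoved; the front yellow one was partly hidden from above by the arm. The robot was clear of everything.

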